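Hang the second shelf bracket and shelve a small cheese

TASK

Finish the little ripening shelf: take the loose bracket, hook its two claws into the slots of the empty upright level with the bracket already hanging on the other upright, and press it down until it locks fully home. Then lay the loose board flat and centred across the two bracket arms, and set the small cheese upright in the middle of the board without letting it fall. Leave the other things on the table where they are.

Things in the scene. Friction and masses are not known exactly. Their poses are not given: they have to be found in the camera images.
- empty_upright: Fixed bare-steel slotted upright without bracket, 44 mm wide (y), 300 mm tall, on the rack's 18 mm foot plank, left or right on the rack. Origin: on its front face (towards the robot), mid-width, at its foot. x points square into the face, away from the robot; y left; z up. Four slots on its centre line, 14 mm wide, 42 mm tall, lower edges 50, 112, 174, 236 mm above the origin.
- slot (a point): Middle of the lower edge of the empty upright's second slot from below, on the front face (axes as the upright's): the bracket's lower claw belongs here, the upper one in the slot above. The front sheet is 5 mm thick, hollow behind. Spring rollers behind the sheet stop the bracket about 13 mm above home; 10 to 20 N downward takes it past them until the claws rest on the slots' lower edges.
- fitted_upright: The other fixed upright, same shape, axes and yaw, 200 mm beside the empty one, with an identical bracket already fixed in its second and third slots from below.
- fitted_mid (a point): Centre of the arm of the bracket already hanging (same point of it as bracket_mid). It lies at (-75, 0, 99) mm in fitted_upright's frame; the loose bracket, when home, has bracket_mid at (-75, 0, 99) mm in empty_upright's frame.
- bracket_mid (a point): Loose dark steel bracket, 0.25 kg, standing on its arm on the table. Point: centre of the arm, 17 mm above the underside, 75 mm in front of the flat back face; a good place to grip from above, across the arm. x runs along the arm to the back face and claws, y across, z up. The arm is 26 mm wide, 34 mm tall, from x = -65 to 75 mm, with a 10 mm high stop lip on its front end (6 mm thick).
- bracket: The same bracket; origin on the underside below bracket_mid. Back plate at x = 71 to 75 mm, 26 mm wide, 108 mm tall. Two claws stick out 16 mm behind it: shanks 8 wide, 10 tall, lower edges 30 and 92 mm above the underside, each with a lip hanging 22.5 mm below the shank, 9 mm wide. They enter the slots with the bracket 23 to 31 mm above home, pushed in until the back face meets the upright.
- board_mid (a point): Centre of the loose pale wooden board, 64 x 300 x 18 mm (x, y, z; the long side is along y), 0.18 kg, lying flat on the table; either end may point either way in use. Point is 9 mm above its underside.
- shelf_mid (a point): Point, fixed to the rack, where board_mid comes to be when the board lies centred on the two arms: midway between the uprights, 75 mm in front of their front faces, 143 mm above the table. Axes as the uprights' (y runs from arm to arm, x away from the robot). Arm tops are 9 mm below this point, 134 mm above the table.
- cheese_mid (a point): Centre of the small waxed cheese, a wheel 58 mm in diameter and 50 mm tall with a band round it, 0.14 kg, standing on its flat face on the table nearest the robot; the point is half-way up (25 mm).
- board: The same loose board; origin at the centre of its underside.
- cheese: The same small cheese; origin at the centre of its underside.
- jar: Bystander: amber glass jar, 64 mm in diameter, 100 mm tall; origin under its centre.
- mug: Bystander: white mug, 76 mm in diameter, 85 mm tall; origin under its centre.
- dish: Bystander: small white dish, 76 mm in diameter, 28 mm tall, on the table below the shelf place; origin under its centre.
- brush: Bystander: hand brush lying on the table.
- trier: Bystander: cheese trier (wooden handle, steel shank) lying on the table.
Not all that is in view belongs to the job. There is more than one size of the bracket; the one meant has the size given above.

How it is judged (in metres and radians):
On the way, in this order (a step that is already met when the one before it is completed fails the run):
1. the loose bracket's claws are through the slots of the empty upright, level with the other bracket, not yet down (x of bracket_mid in the frame of empty_upright between -0.0795 and -0.07 m and y of bracket_mid in the frame of empty_upright between -0.006 and 0.006 m and z of bracket_mid in the frame of empty_upright between 0.106 and 0.137 m), for 0.05 s.
2. the bracket is pressed down and locked home (x of bracket_mid in the frame of empty_upright between -0.08 and -0.07 m and y of bracket_mid in the frame of empty_upright between -0.005 and 0.005 m and z of bracket_mid in the frame of empty_upright between 0.094 and 0.1035 m and angle between the y axis of bracket_mid and the y axis of empty_upright, either way round below 0.07 rad and angle between bracket_mid's own z axis and vertical below 0.07 rad), for 0.3 s.
3. the board lies level across both arms and is let go (all of step 2 and x of board_mid in the frame of shelf_mid between -0.04 and 0.045 m and y of board_mid in the frame of shelf_mid between -0.035 and 0.035 m and z of board_mid in the frame of shelf_mid between -0.007 and 0.006 m and angle between the y axis of board_mid and the y axis of shelf_mid, either way round below 0.15 rad and angle between board_mid's own z axis and vertical below 0.07 rad and contact force between the fingers and board below 0.1 N and contact force between the fingers and bracket below 0.1 N), for 0.3 s.
4. the small cheese stands in the middle of the board and is let go (all of step 2 and x of board_mid in the frame of shelf_mid between -0.04 and 0.045 m and y of board_mid in the frame of shelf_mid between -0.035 and 0.035 m and z of board_mid in the frame of shelf_mid between -0.007 and 0.006 m and angle between the y axis of board_mid and the y axis of shelf_mid, either way round below 0.15 rad and angle between board_mid's own z axis and vertical below 0.07 rad and x of cheese_mid in the frame of board_mid between -0.02 and 0.02 m and y of cheese_mid in the frame of board_mid between -0.04 and 0.04 m and z of cheese_mid in the frame of board_mid between 0.029 and 0.038 m and angle between cheese_mid's own z axis and vertical below 0.1 rad and contact force between the fingers and cheese below 0.1 N), for 0.3 s.
At the end, for the whole second after the job is handed in: Bracket locked home level with the other (5 mm, 4 deg); board level on both arms, centred within 35 mm along and 40 mm across, parallel to 8 deg; small cheese upright on the board within 20 mm across and 40 mm along of its centre; all at rest (all of step 2 and x of board_mid in the frame of shelf_mid between -0.04 and 0.045 m and y of board_mid in the frame of shelf_mid between -0.035 and 0.035 m and z of board_mid in the frame of shelf_mid between -0.007 and 0.006 m and angle between the y axis of board_mid and the y axis of shelf_mid, either way round below 0.15 rad and angle between board_mid's own z axis and vertical below 0.07 rad and x of cheese_mid in the frame of board_mid between -0.02 and 0.02 m and y of cheese_mid in the frame of board_mid between -0.04 and 0.04 m and z of cheese_mid in the frame of board_mid between 0.029 and 0.038 m and angle between cheese_mid's own z axis and vertical below 0.1 rad and linear speed of each of bracket, board, cheese below 0.02 m/s); the robot touches nothing.
It fails at once if a bystander is pushed more than 40 mm from its place (distance of any of jar, mug, dish, brush, trier from where it was at the start of the episode above 0.04 m).
It fails at once if the cheese is let fall (linear speed of cheese above 0.7 m/s and contact force between the fingers and cheese below 0.1 N).
It also fails if it takes over 72 s, if anything falls off the work surface, if the arm or the gripper's body presses on something with over 40 N, if the wrist force passes 120 N, or if a joint passes its speed limit or range.

ROBOT

A 6-joint arm with a two-finger parallel gripper is mounted at the origin on the work surface. World frame = base frame: x ahead of the robot, y to its left, z up, the work surface at z = 0. Lengths are in mm, angles in rad, forces in N, time in s.
With the tool pointing down it reaches from about 275 to 750 mm from the base axis. Payload 10.2 kg.
Tool frame: the origin (TCP) lies at the very end of the fingers, on their centre line; the grasp point (between the pads) lies 19 mm behind it (ctrl.grip_depth is the distance from the TCP to the grasp point, in mm); z points along the fingers, x is the direction in which the jaws open and shut, and the axes are right-handed (so a half turn about z gives the same grasp; the last joint's range is limited). The gripper opens to 85 mm and grips with 20 to 120 N. Pads are 22 mm wide; open, the fingers measure 114 mm over their backs; the gripper's body (76 mm by 85 mm) begins 54 mm behind the grasp point. The pads swing forward as they close: fully open they stand 13 mm farther back than shut.
Start: joints at [-1.379, 0.313, 1.498, -0, 1.331, -0.223], TCP at [211.567, -480.49, 206.794] pointing down, gripper open.
Joint ranges: [-2.94, 2.94], [-0.97, 2.17], [0.19, 2.56], [-1.23, 4.37], [0.02, 3.11], [-2.88, 2.88]. Speed limits (rad/s): [2.39, 2.39, 3.01, 3.14, 3.14, 3.14].

INTERFACE

Orientations are given as a unit quaternion [w, x, y, z].
In Python, from rig import ctrl gives the robot as it stands.
- The arm moves only by the tool play_rows, never from a script. Its argument "motion" is a list of rows, each a list of 2 entries, a list of its own where there are three numbers: the shift along the tool's x, y, z in mm, then the turn, a rotation vector about the tool's x, y, z in degrees. A call has 1 to 20 rows; each row shifts and turns the commanded pose from where the row before left it, along the tool's axes as they then stand; what a row does not reach is not made up. A row lasts 1/12 s, in which the tool goes at most 41.7 mm and 7.16 degrees, less where a joint would pass 70% of its speed; a pose out of reach is approached as far as the arm can. A call with a gripper value outside its range is refused whole. "fingers" is the finger opening in mm, from 0 to 85.4, set as the call begins (left out, the last holds). The fingers move at their own pace and stop on an object; "squeeze" is the grip in N (left out, the last holds). Time passes only in rows, so rows that do not move let the fingers close. It gives the time, the measured TCP pose, the force and the opening at its end, in the units of the state.
- ctrl.sense(): the state, without advancing time (a new reading comes with each control period).
- ctrl.capture(name): name is "scene" or "top" or "wrist"; returns the picture (384x512x3 uint8, red, green, blue); there is no depth.
- ctrl.get_calibration(name): a dict with "K" (3x3 intrinsics, pixels), "R" (3x3) and "t" (3): a world point X has camera coordinates R X + t; the wrist camera has in their place "tool_from_camera" (4x4, takes a point from camera to tool coordinates, whose origin is the TCP and whose axes are the tool frame's). Camera axes: x right, y down, z forward; pixel columns grow to the right and rows downward; lengths in mm; the calibration is good to about 2 mm. The wrist camera is an equidistant fisheye: a pixel r from the principal point sees the ray r / f radians off the axis. A picture is of the moment at which its call begins: read the wrist's pose just before it. get_calibration takes no time and is no camera call.
- ctrl.finish_job(): hands the job in, once; it reports no verdict.
Trained networks look in the newest picture that a camera, given by its name, has taken for a name from the list of things; names that differ only in an ending like _2 or _b are one class to them, and where a whole thing is asked for, a point or a joint stands for the part that bears it (a point fixed in the world has none). Each returns a list of dicts, best first, with "p" (0 to 1); they miss things now and then, are a little off and sometimes report something else, mostly with a low value. They report only what shows in the picture. A call takes as long as a camera call. They do not tell look-alikes from the thing itself.
- ctrl.spot_in(camera, name): "position" ([column, row] as shares, 0 to 1, of the picture: columns of its width, rows of its height, amid what is visible of it).
The state is a dict: "time_s": time; "joints": joint angles; "dq": joint speeds; "tau": joint torques, N m; "eef_pos": TCP position; "ee_rot": TCP orientation; "force": force on the tool from outside, world axes, zero at the start; "wrist_torque": the same for the moment, N m; "grip_width": opening from 0.0 (shut) to 1.0 (fully open).
Only numpy, scipy, OpenCV 4.12 (cv2) and the standard library are available. Lean on these libraries where they do the work, as an engineer would, in place of code of your own. Each camera call takes 0.05 s, during which the arm holds its last target. There are 200 camera calls.

## Working session

There is one attempt and no reset: what is moved stays moved. The work goes in short steps, Python scripts to look and compute and a tool call to move; the robot and the scene stay as the last step left them, time stands still between calls to the robot, and variables do not carry over. Pictures are saved under pics/ and viewed, about 8 in all and at most 12, crops included, and the job is handed in when it is done.

Besides the shell and the picture viewer there is one more tool, called as name(argument=value, ...) on one line, values as JSON. play_rows: Moves the arm, as the interface text tells. Its arguments: {"type":"object","properties":{"motion":{"type":"array"},"fingers":{"type":"number"},"squeeze":{"type":"number"}},"required":["motion"]}

```bash
ls; mkdir -p pics; cat > h.py <<'E'
import numpy as np, cv2
from rig import ctrl
from scipy.spatial.transform import Rotation as Ro
def cal(n):
    c=ctrl.get_calibration(n); return {k:np.array(v) for k,v in c.items() if k in('K','R','t','tool_from_camera')}
def ray(n,uv,st=None):
    c=cal(n);K=c['K']
    if n!='wrist':
        d=np.linalg.inv(K)@[uv[0],uv[1],1]; return -c['R'].T@c['t'], c['R'].T@d
    x=(uv[0]-K[0,2])/K[0,0];y=(uv[1]-K[1,2])/K[1,1];r=np.hypot(x,y)+1e-12
    d=np.array([x/r*np.sin(r),y/r*np.sin(r),np.cos(r)])
    T=c['tool_from_camera'];st=st or ctrl.sense();q=st['ee_rot'];R=Ro.from_quat([q[1],q[2],q[3],q[0]]).as_matrix()
    return R@T[:3,3]+np.array(st['eef_pos']), R@T[:3,:3]@d
def atz(n,uv,z,st=None):
    o,d=ray(n,uv,st); return o+d*(z-o[2])/d[2]
def proj(n,X,st=None):
    X=np.atleast_2d(np.array(X,float));c=cal(n);K=c['K']
    if n!='wrist':
        p=X@c['R'].T+c['t'];p=p@K.T;return p[:,:2]/p[:,2:]
    T=c['tool_from_camera'];st=st or ctrl.sense();q=st['ee_rot'];R=Ro.from_quat([q[1],q[2],q[3],q[0]]).as_matrix()
    p=(X-np.array(st['eef_pos']))@R;p=(p-T[:3,3])@T[:3,:3]
    th=np.arctan2(np.hypot(p[:,0],p[:,1]),p[:,2]);ph=np.arctan2(p[:,1],p[:,0])
    return np.c_[K[0,2]+K[0,0]*th*np.cos(ph),K[1,2]+K[1,1]*th*np.sin(ph)]
def save(im,f,s=1): cv2.imwrite('pics/'+f,cv2.resize(cv2.cvtColor(im,cv2.COLOR_RGB2BGR),None,fx=s,fy=s,interpolation=cv2.INTER_CUBIC))
E
python3 - <<'E'
from h import *
Z=dict(bracket_mid=17,board_mid=9,cheese_mid=25,jar=50,mug=42,dish=14,empty_upright=168,fitted_upright=168,slot=130,fitted_mid=117,brush=10,trier=10)
for n in ['scene','top']:
    im=ctrl.capture(n);save(im,n+'0.png',1.5)
    for k,z in Z.items():
        for r in ctrl.spot_in(n,k)[:3]:
            uv=np.array(r['position'])*[512,384]; print(n,k,round(r['p'],2),uv.round(),atz(n,uv,z).round())
print(ctrl.sense())
E
```

```text
pics
scene bracket_mid 0.76 [251. 144.] [ 187. -357.   17.]
scene bracket_mid 0.75 [202. 165.] [ 424. -355.   17.]
scene board_mid 0.63 [201. 168.] [ 431. -357.    9.]
scene board_mid 0.61 [327. 278.] [447. 346.   9.]
scene board_mid 0.48 [237. 295.] [690. 237.   9.]
scene cheese_mid 0.81 [274. 230.] [447. 102.  25.]
scene jar 0.8 [238. 295.] [708. 265.  50.]
scene mug 0.77 [136. 199.] [ 729. -294.   42.]
scene mug 0.39 [329. 277.] [461. 367.  42.]
scene mug 0.22 [204. 224.] [617. -45.  42.]
scene empty_upright 0.73 [171. 186.] [ 671. -134.  168.]
scene empty_upright 0.55 [202. 167.] [ 539. -157.  168.]
scene fitted_upright 0.61 [203. 222.] [685.  73. 168.]
scene slot 0.74 [170. 181.] [ 639. -202.  130.]
scene fitted_mid 0.56 [205. 222.] [651.  25. 117.]
scene brush 0.67 [185. 149.] [ 410. -501.   10.]
scene trier 0.59 [353. 326.] [510. 510.  10.]
top bracket_mid 0.75 [349. 271.] [ 216. -321.   17.]
top bracket_mid 0.71 [352. 207.] [ 441. -339.   17.]
top board_mid 0.9 [167. 212.] [439. 318.   9.]
top cheese_mid 0.67 [229. 210.] [441.  99.  25.]
top jar 0.92 [185. 136.] [703. 247.  5
[... 586 characters left out ...]

{'time_s': 1.3, 'joints': array([-1.37941903e+00,  3.12901795e-01,  1.49769524e+00, -2.55399606e-06,
        1.33098188e+00, -2.23367316e-01]), 'dq': array([ 1.97206195e-04, -5.54203453e-04, -1.19078091e-03,  2.46493885e-05,
       -5.37204451e-04,  4.06232154e-04]), 'tau': array([ 6.75273459e-04, -4.12172091e+01, -2.59898311e+01, -1.54908703e-04,
        4.90774783e-04, -1.12669281e-05]), 'eef_pos': array([ 211.55834607, -480.50086037,  206.79505094]), 'ee_rot': array([ 5.79802831e-06,  8.37543063e-01, -5.46371318e-01,  3.88858483e-06]), 'force': array([-0.11408672,  0.77243745, -0.61517628]), 'wrist_torque': array([-0.00823129,  0.04967302, -0.05142588]), 'grip_width': 1.0022068922695224}
```

View pics/scene0.png

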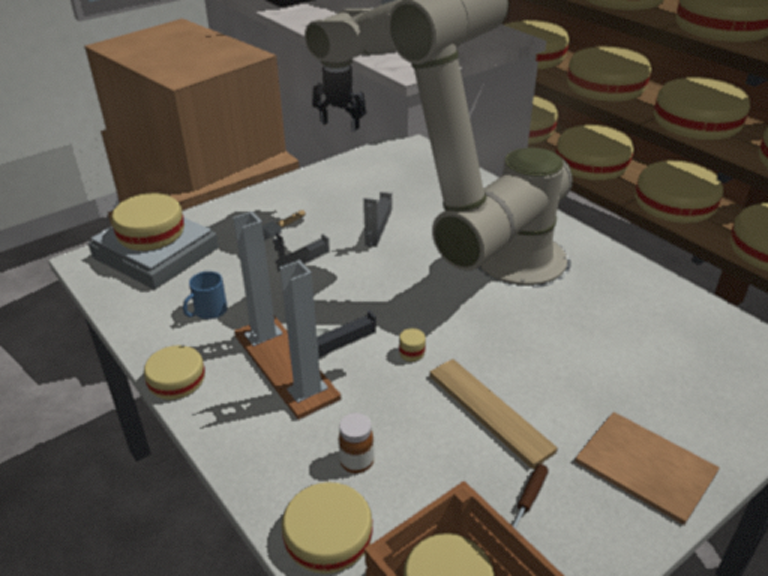

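View pics/top0.png

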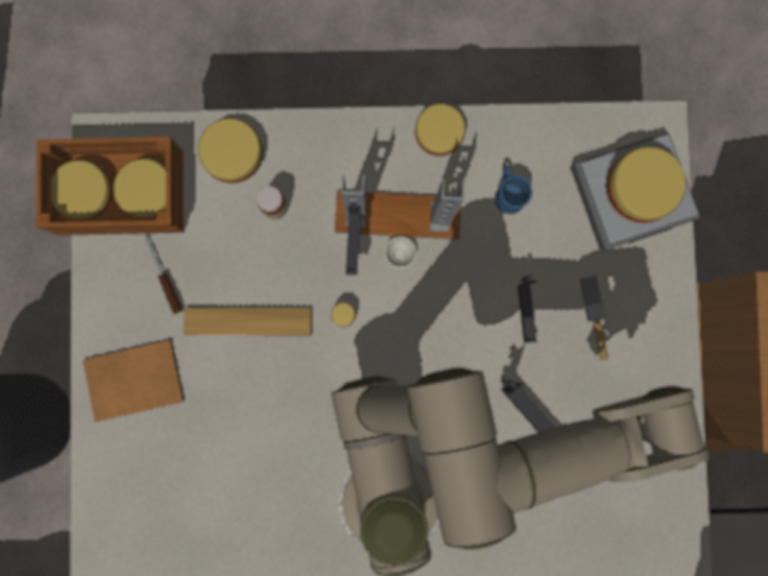

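Two loose brackets are in view: A at viewed-top (527,308), B at (515,385), partly hidden under the arm. The rack is at (350–450,210), the board at (247,320), the cheese at (343,315) and the dish at (400,250). I'll look from above both brackets with the wrist camera.

play_rows(motion=[[[0,0,-20],[0,0,6]],[[0,0,-20],[0,0,6]],[[0,0,-20],[0,0,6]],[[0,0,-20],[0,0,5.8]],[[-19,-15,-5],[0,0,0]],[[-19,-15,-5],[0,0,0]],[[-19,-15,-5],[0,0,0]],[[-19,-15,-5],[0,0,0]],[[-19,-15,-5],[0,0,0]],[[-19,-15,-5],[0,0,0]],[[-19,-15,-5],[0,0,0]],[[-19,-15,-5],[0,0,0]],[[0,0,0],[0,0,0]],[[0,0,0],[0,0,0]]], fingers=85, squeeze=40)

```text
time_s: 2.47
eef_pos: [332.1, -328.1, 327.1]
ee_rot: [0.0, 0.708, -0.707, 0.0]
force: [0.7, -0.0, -0.1]
grip_width: 0.993
```

```bash
python3 - <<'E'
from h import *
st=ctrl.sense();im=ctrl.capture('wrist');save(im,'w1.png',1.5)
print(st['eef_pos'],st['ee_rot'],cal('wrist'))
for r in ctrl.spot_in('wrist','bracket_mid')[:4]:
    uv=np.array(r['position'])*[512,384]; print(r['p'],uv,atz('wrist',uv,17,st))
im=ctrl.capture('top');cv2.imwrite('pics/t1.png',cv2.resize(cv2.cvtColor(im[70:270,200:420],cv2.COLOR_RGB2BGR),None,fx=3,fy=3,interpolation=cv2.INTER_CUBIC))
for k,z in dict(bracket_mid=17,empty_upright=168,fitted_upright=168,dish=14,cheese_mid=25,board_mid=9).items():
    for r in ctrl.spot_in('top',k)[:3]:
        uv=np.array(r['position'])*[512,384]; print(k,round(r['p'],2),uv.round(),atz('top',uv,z).round())
E
```

```text
[ 332.08685088 -328.12793285  327.08432762] [ 1.84384574e-04  7.07585295e-01 -7.06627806e-01  4.00453016e-04] {'K': array([[297.31863964,   0.        , 252.78008056],
       [  0.        , 297.31863964, 190.95454515],
       [  0.        ,   0.        ,   1.        ]]), 'tool_from_camera': array([[ 9.99998387e-01, -5.26876078e-04, -1.71684542e-03,
        -1.67983935e+00],
       [ 9.71381395e-04,  9.62766164e-01,  2.70333814e-01,
        -6.87246087e+01],
       [ 1.51048825e-03, -2.70335045e-01,  9.62765123e-01,
        -1.66025326e+02],
       [ 0.00000000e+00,  0.00000000e+00,  0.00000000e+00,
         1.00000000e+00]])}
0.76 [258.5088  80.1024] [ 448.2663245  -334.88252404   17.        ]
0.71 [252.3136 220.1856] [ 215.12310876 -325.16306415   17.        ]
bracket_mid 0.56 [353. 207.] [ 441. -341.   17.]
bracket_mid 0.52 [370. 293.] [ 135. -391.   17.]
empty_upright 0.29 [391. 199.] [ 457. -436.  168.]
fitted_upright 0.82 [234. 148.] [637.  72. 168.]
dish 0.75 [266. 168.] [587. -38.  14.]
dish 0.51 [341. 129.] [ 721. -311.   14.]
cheese_mid 0.73 [229. 208.] [449.  97.  25.]
board_mid 0.87 [168. 212.] [438. 316.   9.]
board_mid 0.54 [295. 137.] [ 697. -144.    9.]
```

View pics/w1.png

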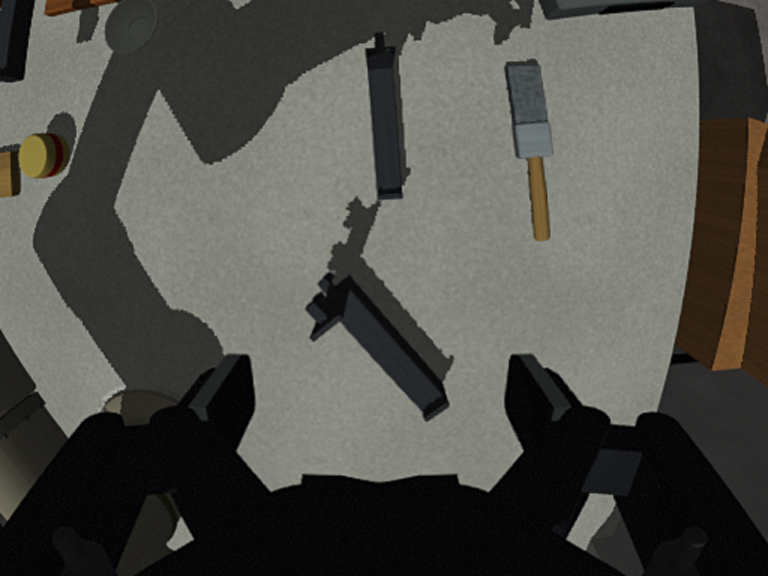

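View pics/t1.png

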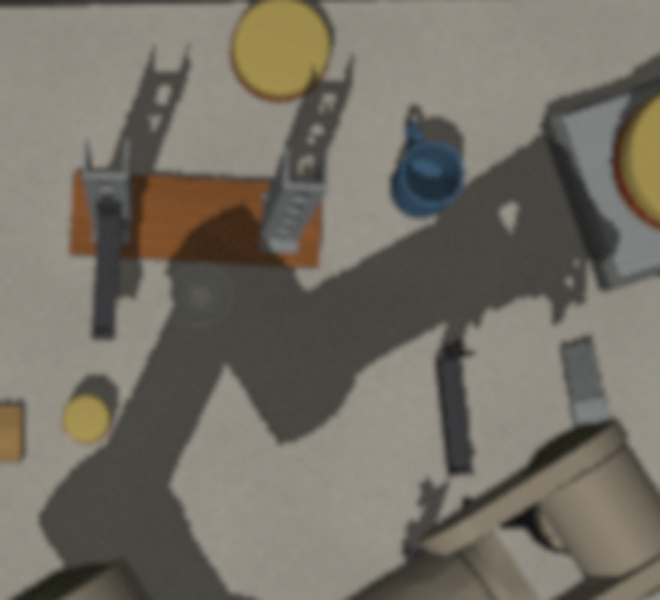

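```bash
python3 - <<'E'
from h import *
def m(n,p,z): return atz('wrist',np.array(p)/1.5,z)
P={'A front lip top L':((378,197),44),'A front lip top R':((402,195),44),'A arm/back L':((371,70),34),'A arm/back R':((395,69),34),'A platetop L':((367,52),108),'A platetop R':((395,50),108),
'B front L':((422,418),44),'B front R':((448,402),44),'B arm/back L':((341,317),34),'B arm/back R':((357,292),34),'B platetopL':((312,338),108),'B platetopR':((345,280),108)}
for k,(p,z) in P.items(): print(k,m(0,p,z).round(1))
E
python3 - <<'E'
import cv2
im=cv2.imread('pics/w1.png');
a=cv2.resize(im[20:220,330:450],None,fx=3,fy=3);b=cv2.resize(im[250:450,290:480],None,fx=3,fy=3)
import numpy as np;cv2.imwrite('pics/ab.png',np.clip(np.hstack([a,b])*1.6,0,255).astype('u1')[:,:])
E
```

```text
A front lip top L [ 367.2 -325.2   44. ]
A front lip top R [ 369.3 -349.3   44. ]
A arm/back L [ 498.7 -318.4   34. ]
A arm/back R [ 499.7 -342.7   34. ]
A platetop L [ 499.2 -316.5  108. ]
A platetop R [ 501.  -340.3  108. ]
B front L [ 112.7 -376.4   44. ]
B front R [ 134.1 -406.1   44. ]
B arm/back L [ 236.6 -284.4   34. ]
B arm/back R [ 265.1 -302.4   34. ]
B platetopL [ 242.  -263.3  108. ]
B platetopR [ 298.1 -295.8  108. ]
```

View pics/ab.png

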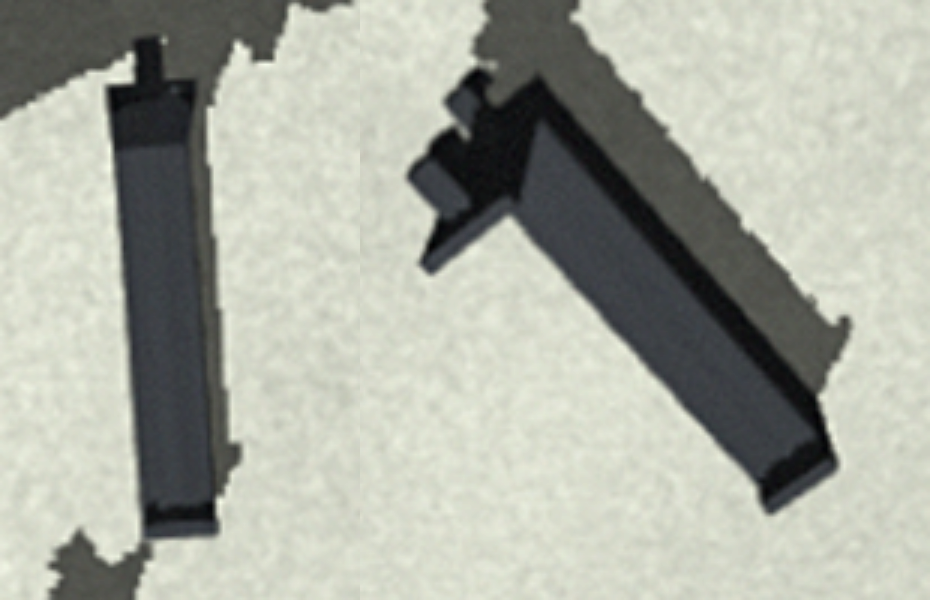

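A is the 26 mm wide bracket (measured width 24–25, lip to plate about 133 mm); B is wider (about 35) and longer (about 160), so it's the decoy. A's bracket_mid is near (431,-334), yaw about +3°. Rack yaw is about -3°. I'll turn the wrist half round, so the camera sits on the robot side, and look at the rack.

play_rows(motion=[[[0,0,0],[0,0,-7]],[[0,0,0],[0,0,-7]],[[0,0,0],[0,0,-7]],[[0,0,0],[0,0,-7]],[[0,0,0],[0,0,-7]],[[0,0,0],[0,0,-7]],[[0,0,0],[0,0,-7]],[[0,0,0],[0,0,-7]],[[0,0,0],[0,0,-7]],[[0,0,0],[0,0,-7]],[[0,0,0],[0,0,-7]],[[0,0,0],[0,0,-7]],[[0,0,0],[0,0,-7]],[[0,0,0],[0,0,-7]],[[0,0,0],[0,0,-7]],[[0,0,0],[0,0,-7]],[[0,0,0],[0,0,-7]],[[0,0,0],[0,0,-7]],[[0,0,0],[0,0,-7]],[[0,0,0],[0,0,-7]]])

```text
time_s: 4.58
eef_pos: [331.6, -328.7, 326.8]
ee_rot: [-0.0, 0.905, 0.425, -0.0]
force: [0.6, 0.3, 0.6]
grip_width: 0.999
```

play_rows(motion=[[[0,0,0],[0,0,-7]],[[0,0,0],[0,0,-7]],[[0,0,0],[0,0,-7]],[[0,0,0],[0,0,-7]],[[0,0,0],[0,0,-7]],[[0,0,0],[0,0,-2]],[[27.5,12.4,0],[0,0,0]],[[27.5,12.4,0],[0,0,0]],[[27.5,12.4,0],[0,0,0]],[[27.5,12.4,0],[0,0,0]],[[27.5,12.4,0],[0,0,0]],[[27.5,12.4,0],[0,0,0]],[[27.5,12.4,0],[0,0,0]],[[27.5,12.4,0],[0,0,0]],[[27.5,12.4,0],[0,0,0]],[[27.5,12.4,0],[0,0,0]],[[0,0,0],[0,0,0]],[[0,0,0],[0,0,0]]])

```text
time_s: 6.08
eef_pos: [470.3, -59.7, 326.6]
ee_rot: [-0.0, 0.725, 0.689, -0.0]
force: [-1.5, -0.0, 0.5]
grip_width: 0.996
```

```bash
python3 - <<'E'
from h import *
st=ctrl.sense();im=ctrl.capture('wrist');save(im,'w2.png',1.5)
print(st['eef_pos'],st['ee_rot'])
for k,z in dict(slot=130,empty_upright=168,fitted_upright=168,fitted_mid=117,dish=14,cheese_mid=25).items():
  for r in ctrl.spot_in('wrist',k)[:2]:
    uv=np.array(r['position'])*[512,384]; print(k,r['p'],uv,atz('wrist',uv,z,st))
E
```

```text
[470.28239556 -59.68557584 326.60791377] [-1.33535374e-04  7.24766203e-01  6.88994857e-01 -1.42822156e-04]
slot 0.8 [213.0944 288.1152] [ 648.15940558 -124.80026698  130.        ]
empty_upright 0.86 [213.2992 285.6192] [ 618.37677235 -116.71063303  168.        ]
empty_upright 0.45 [352.1024 131.4048] [429.22444638  56.8288903  168.        ]
fitted_upright 0.82 [334.08   267.9168] [601.58912737  40.68138632 168.        ]
fitted_upright 0.42 [353.28   133.7088] [431.86572764  58.25645187 168.        ]
fitted_mid 0.83 [334.4896 263.0016] [624.40097701  55.6997381  117.        ]
dish 0.65 [268.9024 219.6864] [589.25621721 -35.61143678  14.        ]
cheese_mid 0.65 [352.1024 131.2896] [441.01646007 105.88179224  25.        ]
```

View pics/w2.png

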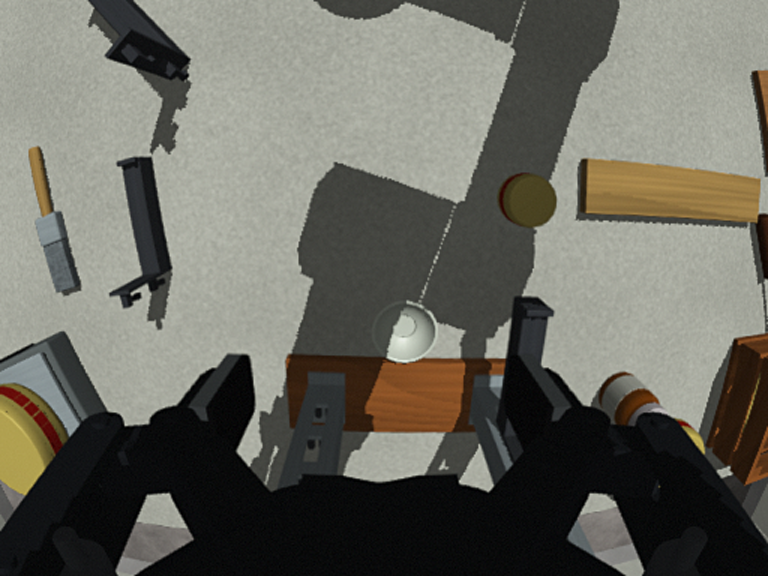

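```bash
python3 - <<'E'
from h import *
st=ctrl.sense()
P={'foot L':((308,374),18),'foot R':((346,373),18),'plank nearL':((288,355),18),'plank nearR':((506,361),18),'plank farL':((290,429),18),'plank farR(480)':((480,432),18),'slot1 mid':((320,412),89),'slot1 low':((320,404),68),'dish':((405,332),28),
'cheese top':((530,200),50),'boardL near':((583,159),18),'boardR near':((758,178),18),'boardR far':((760,221),18),'boardL far':((580,213),18)}
for k,(p,z) in P.items(): print(k,atz('wrist',np.array(p)/1.5,z,st).round(1))
for k,p in {'plankFL':(70,253),'plankFR':(318,267),'plankBL':(77,172),'plankBR':(322,183)}.items():
    print(k,atz('top',np.array(p)/3+[200,70],18).round(1))
im=ctrl.capture('wrist');a=cv2.convertScaleAbs(im[225:330,180:250],alpha=1.6)
im2=ctrl.capture('top');b=cv2.convertScaleAbs(im2[115:170,215:320],alpha=1.4)
save(a,'c1.png',7); save(b,'c2.png',7)
E
```

```text
foot L [ 639.1 -153.6   18. ]
foot R [ 639.5 -107.7   18. ]
plank nearL [ 613.1 -174.8   18. ]
plank nearR [636.9  85.3  18. ]
plank farL [ 718.3 -187.1   18. ]
plank farR(480) [737.7  57.   18. ]
slot1 mid [ 649.5 -131.6   89. ]
slot1 low [ 651.9 -134.4   68. ]
dish [586.8 -36.4  28. ]
cheese top [442.4  98.   50. ]
boardL near [398.7 175.3  18. ]
boardR near [407.4 474.3  18. ]
boardR far [468.5 484.7  18. ]
boardL far [460.7 171.5  18. ]
plankFL [639.7 114.2  18. ]
plankFR [ 616.  -180.7   18. ]
plankBL [737.1 103.8  18. ]
plankBR [ 717.1 -188.8   18. ]
```

View pics/c1.png

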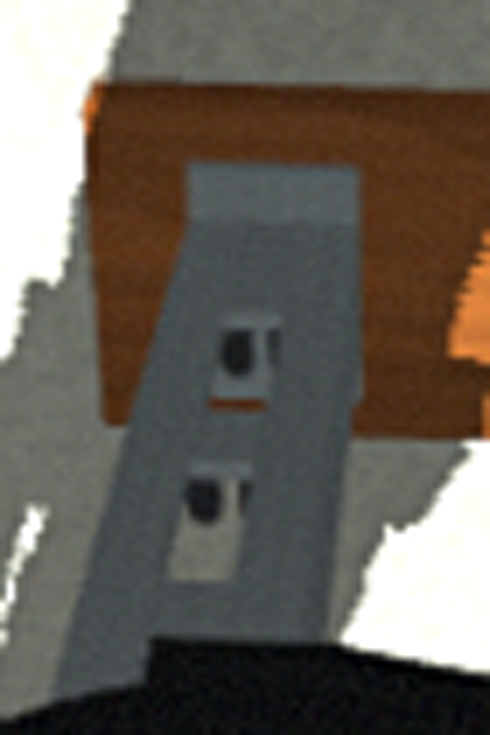

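```bash
python3 - <<'E'
from h import *
st=ctrl.sense();print(st['eef_pos'])
f=lambda p:np.array(p)/7+[180,225]-0.43
for p,z in [((187,222),18),((362,222),18),((254,313),68),((238,408),110),((222,462),130),((205,580),172)]:
    print(p,atz('wrist',f(p),z,st).round(1))
# fit
from scipy.optimize import least_squares
obs=[((187,222),22,0),((362,222),-22,0),((228,313),7,50),((280,313),-7,50),((208,408),7,92),((268,408),-7,92),((192,462),7,112),((252,462),-7,112),((170,580),7,154),((240,580),-7,154)]
U=np.array([f(o[0]) for o in obs])
def X(p): 
    c,s=np.cos(p[2]),np.sin(p[2]);return np.array([[p[0]-s*-o[1],p[1]-c*o[1],18+o[2]] for o in obs])
r=least_squares(lambda p:(proj('wrist',X(p),st)-U).ravel(),[650,-130,-.08]);print(r.x,r.fun.reshape(-1,2).round(1))
r2=least_squares(lambda p:np.r_[(proj('wrist',X([*p[:2],-.08]),st)-U).ravel()],[650,-130]);print(r2.x)
E
```

```text
[469.91423952 -60.94436236 326.84215935]
(187, 222) [ 653.4 -153.2   18. ]
(362, 222) [ 655.1 -107.6   18. ]
(254, 313) [ 652.  -129.8   68. ]
(238, 408) [ 651.6 -128.7  110. ]
(222, 462) [ 652.3 -129.9  130. ]
(205, 580) [ 651.5 -128.2  172. ]
[ 6.52291025e+02 -1.29306625e+02 -3.10813275e-02] [[ 0.9 -0.9]
 [ 0.  -1. ]
 [-0.1  0.1]
 [ 0.8  0.1]
 [-0.5  0.3]
 [-0.1  0.4]
 [ 0.  -0.1]
 [ 0.8  0. ]
 [-0.9  0.3]
 [-0.7  0.5]]
[ 652.29039845 -129.30037394]
```

View pics/c2.png

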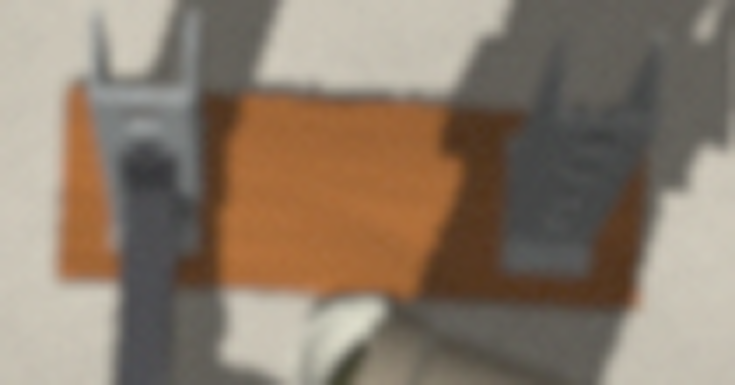

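play_rows(motion=[[[-27.5,-2.5,15],[0,0,0]],[[-27.5,-2.5,15],[0,0,0]],[[-27.5,-2.5,15],[0,0,0]],[[-27.5,-2.5,15],[0,0,0]],[[-27.5,-2.5,15],[0,0,0]],[[-27.5,-2.5,15],[0,0,0]],[[-27.5,-2.5,15],[0,0,0]],[[-27.5,-2.5,15],[0,0,0]],[[-27.5,-2.5,15],[0,0,0]],[[-27.5,-2.5,15],[0,0,0]],[[0,0,0],[0,0,-3]],[[0,0,0],[0,0,-3]],[[0,0,0],[0,0,0]],[[0,0,0],[0,0,0]],[[0,0,0],[0,0,0]]])

```text
time_s: 7.78
eef_pos: [430.6, -333.7, 177.0]
ee_rot: [0.0, 0.689, 0.725, -0.0]
force: [0.5, 0.1, -0.0]
grip_width: 0.998
```

```bash
python3 - <<'E'
from h import *
st=ctrl.sense();im=ctrl.capture('wrist')
print(st['eef_pos'],st['ee_rot'])
P=np.array([[x,y,z] for x in(-65,71) for y in(-13,13) for z in(34,)]+[[71,-13,108],[71,13,108],[-65,-13,44],[-65,13,44]])
c,s=np.cos(.052),np.sin(.052)
W=np.c_[431+c*P[:,0]-s*P[:,1],-334+s*P[:,0]+c*P[:,1],P[:,2]]
uv=proj('wrist',W,st);print(uv.round(1))
im=cv2.convertScaleAbs(im,alpha=1.6).copy()
big=cv2.resize(cv2.cvtColor(im,cv2.COLOR_RGB2BGR),None,fx=1.5,fy=1.5)
for u in uv: cv2.circle(big,tuple(int(v) for v in (u*1.5).round()),2,(0,0,255),-1)
cv2.imwrite('pics/w3.png',big)
E
```

```text
[ 430.58907813 -333.71934768  177.00767108] [ 1.88804441e-04  6.89026921e-01  7.24735722e-01 -1.70418258e-05]
[[237.7 113. ]
 [263.  112.9]
 [239.5 235.6]
 [262.3 235.5]
 [236.2 268.8]
 [264.8 268.7]
 [237.2 113.1]
 [263.4 113. ]]
```

View pics/w3.png

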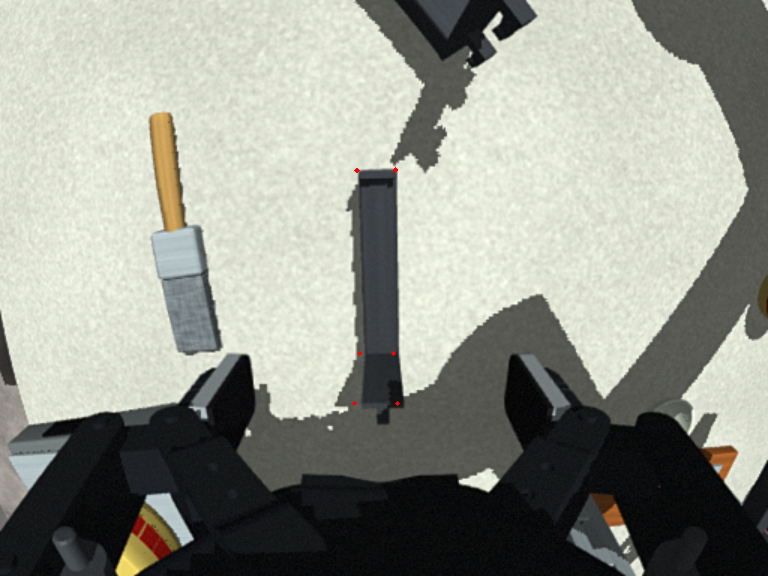

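The projected model of the 26 x 140 x 108 mm bracket lands on the picture to within 2 px, with the back edge about 2 px (1.5 mm) toward +y. That confirms A and its pose. I'll descend and grip.

play_rows(motion=[[[1,0,12],[0,0,-1]],[[0,0,20],[0,0,0]],[[0,0,20],[0,0,0]],[[0,0,20],[0,0,0]],[[0,0,20],[0,0,0]],[[0,0,20],[0,0,0]],[[0,0,20],[0,0,0]],[[0,0,20],[0,0,0]],[[0,0,10],[0,0,0]],[[0,0,10],[0,0,0]],[[0,0,0],[0,0,0]],[[0,0,0],[0,0,0]]], fingers=55)

```text
time_s: 8.83
eef_pos: [430.7, -333.0, 5.2]
ee_rot: [0.0, 0.682, 0.731, -0.0]
force: [-0.5, -1.0, 0.4]
grip_width: 0.645
```

play_rows(motion=[[[0,0,0],[0,0,0]],[[0,0,0],[0,0,0]],[[0,0,0],[0,0,0]],[[0,0,0],[0,0,0]],[[0,0,0],[0,0,0]],[[0,0,0],[0,0,0]],[[0,0,0],[0,0,0]],[[0,0,0],[0,0,0]]], fingers=10, squeeze=100)

```text
time_s: 9.5
eef_pos: [431.0, -333.5, 6.2]
ee_rot: [0.001, 0.682, 0.731, -0.0]
force: [-1.5, -0.4, 7.0]
grip_width: 0.249
```

play_rows(motion=[[[0,0,-10],[0,0,0]],[[0,0,-20],[0,0,0]],[[0,0,-30],[0,0,0]],[[0,0,-30],[0,0,0]],[[0,0,-30],[0,0,0]],[[0,0,-30],[0,0,0]],[[0,0,-30],[0,0,0]],[[0,0,0],[0,0,0]],[[0,0,0],[0,0,0]],[[0,0,0],[0,0,0]]])

```text
time_s: 10.33
eef_pos: [430.0, -332.2, 184.0]
ee_rot: [-0.001, 0.682, 0.731, 0.0]
force: [-0.3, -0.5, -3.5]
grip_width: 0.246
```

```bash
python3 - <<'E'
from h import *
st=ctrl.sense();im=ctrl.capture('wrist')
print(st['eef_pos'],st['ee_rot'],st['force'],st['grip_width'])
P=np.array([[x,y,z] for x in(-65,71) for y in(-13,13) for z in(34,)]+[[71,-13,108],[71,13,108],[-65,-13,44],[-65,13,44]],float)
# tool frame: tool x=bracket y, tool y=bracket x, tool z=-bracket z ; underside 5 below tcp
q=st['ee_rot'];R=Ro.from_quat([q[1],q[2],q[3],q[0]])
W=R.apply(np.c_[P[:,1],P[:,0],5.5-P[:,2]])+st['eef_pos']
uv=proj('wrist',W,st)
big=cv2.resize(cv2.cvtColor(cv2.convertScaleAbs(im,alpha=1.6),cv2.COLOR_RGB2BGR),None,fx=1.5,fy=1.5)
for u in uv: cv2.circle(big,tuple(int(v) for v in (u*1.5).round()),2,(0,0,255),-1)
cv2.imwrite('pics/w4.png',big)
E
```

```text
[ 430.00075322 -332.23126917  183.99889859] [-9.05027820e-04  6.82207117e-01  7.31158410e-01  9.54429720e-05] [-0.31814367 -0.48169212 -3.51511585] 0.2462722401989277
```

View pics/w4.png

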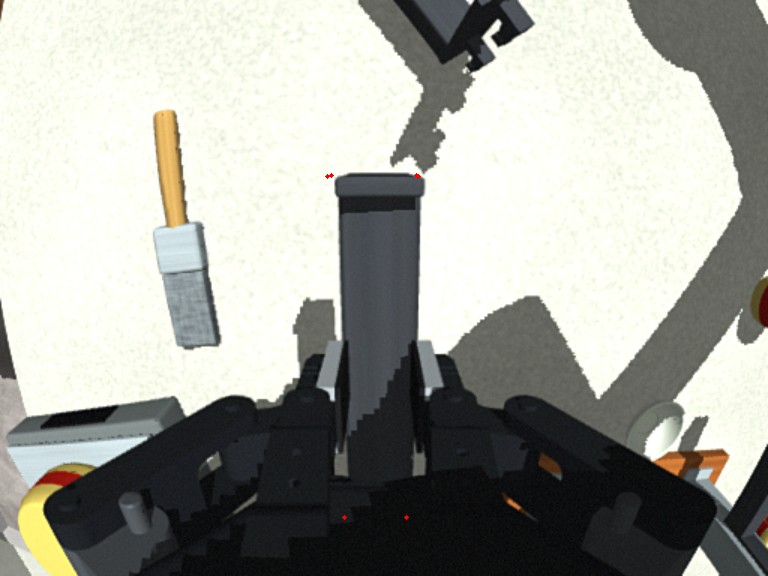

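```bash
python3 - <<'E'
from h import *
st=ctrl.sense();print(cal('wrist')['tool_from_camera'].round(4), cal('wrist')['K'])
q=st['ee_rot'];R=Ro.from_quat([q[1],q[2],q[3],q[0]]);print(R.as_matrix().round(4))
P=np.array([[0,-65,-38.5],[0,0,0],[0,-65,-28]])
print(proj('wrist',R.apply(P)+st['eef_pos'],st)*1.5, st['joints'].round(3))
E
```

```text
[[ 1.000000e+00 -1.300000e-03  1.200000e-03  1.662200e+00]
 [ 1.000000e-03  9.626000e-01  2.710000e-01 -6.829020e+01]
 [-1.500000e-03 -2.710000e-01  9.626000e-01 -1.660217e+02]
 [ 0.000000e+00  0.000000e+00  0.000000e+00  1.000000e+00]] [[297.31863964   0.         252.78008056]
 [  0.         297.31863964 190.95454515]
 [  0.           0.           1.        ]]
[[-0.0691  0.9976 -0.0018]
 [ 0.9976  0.0691  0.0021]
 [ 0.0022 -0.0016 -1.    ]]
[[372.64025395 175.54426707]
 [374.58147924 338.06815858]
 [373.0847197  174.66799411]] [-0.874  0.373  1.476  0.     1.295 -2.514]
```

```bash
python3 - <<'E'
from h import *
a=np.array([cal('wrist')['tool_from_camera'][:3,3] for _ in range(50)]);print(a[:4],a.mean(0),a.std(0))
b=np.array([cal('top')['t'] for _ in range(50)]);print(b[:3],b.std(0))
E
python3 -c "
from h import *
print(cal('wrist')['tool_from_camera'][:3,3])"
```

```text
[[   1.6622319   -68.29020101 -166.02165066]
 [   1.6622319   -68.29020101 -166.02165066]
 [   1.6622319   -68.29020101 -166.02165066]
 [   1.6622319   -68.29020101 -166.02165066]] [   1.6622319   -68.29020101 -166.02165066] [2.22044605e-16 8.52651283e-14 1.13686838e-13]
[[  19.78088419  476.41972169 1750.24473667]
 [  19.78088419  476.41972169 1750.24473667]
 [  19.78088419  476.41972169 1750.24473667]] [1.77635684e-14 0.00000000e+00 1.81898940e-12]
[   1.6622319   -68.29020101 -166.02165066]
```

```bash
cat >> h.py <<'E'
_c=cal
def cal(n):
    c=_c(n)
    if n=='wrist':   # nominal mount: calibration error is symmetric in world over the two yaws seen
        a=np.arcsin(.2707);T=np.eye(4);T[1:3,1:3]=[[np.cos(a),np.sin(a)],[-np.sin(a),np.cos(a)]];T[:3,3]=[0,-68.5,-166.02];c['tool_from_camera']=T
    return c
E
python3 - <<'E'
from h import *
from scipy.optimize import least_squares
st=dict(eef_pos=[469.91,-60.94,326.84],ee_rot=[0,.72477,.68899,0])
f=lambda p:np.array(p)/7+[180,225]-0.43
obs=[((187,222),22,0),((362,222),-22,0),((228,313),7,50),((280,313),-7,50),((208,408),7,92),((268,408),-7,92),((192,462),7,112),((252,462),-7,112),((170,580),7,154),((240,580),-7,154)]
U=np.array([f(o[0]) for o in obs])
def X(p):
    c,s=np.cos(p[2]),np.sin(p[2]);return np.array([[p[0]+s*o[1],p[1]-c*o[1],18+o[2]] for o in obs])
r=least_squares(lambda p:(proj('wrist',X(p),st)-U).ravel(),[650,-130,-.08]);print(r.x)
st=dict(eef_pos=[470.28,-59.69,326.61],ee_rot=[0,.72477,.68899,0])
for k,(p,z) in {'flangeE':((327,374),18),'flangeF':((490,377),18),'plank nearL':((288,355),18),'plank nearR':((506,361),18),'plank farL':((290,429),18),'plank farR(480)':((480,432),18)}.items():
    print(k,atz('wrist',np.array(p)/1.5,z,st).round(1))
E
```

```text
[ 6.52400676e+02 -1.30740548e+02 -2.61944218e-02]
flangeE [ 640.3 -130.6   18. ]
flangeF [656.3  65.9  18. ]
plank nearL [ 613.8 -174.9   18. ]
plank nearR [636.2  85.1  18. ]
plank farL [ 719.  -186.8   18. ]
plank farR(480) [737.   57.3  18. ]
```

play_rows(motion=[[[0,0,0],[0,0,4.3]],[[0,0,0],[0,0,4.3]],[[12,5,3],[0,0,0]],[[24.3,10,5.5],[0,0,0]],[[24.3,10,5.5],[0,0,0]],[[24.3,10,5.5],[0,0,0]],[[24.3,10,5.5],[0,0,0]],[[24.3,10,5.5],[0,0,0]],[[24.3,10,5.5],[0,0,0]],[[24.3,10,5.5],[0,0,0]],[[24.3,10,5.5],[0,0,0]],[[12.2,5.6,3.7],[0,0,0]],[[0,0,0],[0,0,0]],[[0,0,0],[0,0,0]],[[0,0,0],[0,0,0]],[[0,0,0],[0,0,0]]])

```text
time_s: 11.72
eef_pos: [538.1, -123.1, 134.2]
ee_rot: [0.0, 0.735, 0.678, -0.0]
force: [0.1, -1.1, -3.1]
grip_width: 0.247
```

```bash
python3 - <<'E'
from h import *
st=ctrl.sense();im=ctrl.capture('wrist')
print(st['eef_pos'],st['ee_rot'],st['force'])
big=cv2.resize(cv2.cvtColor(cv2.convertScaleAbs(im,alpha=1.7),cv2.COLOR_RGB2BGR),None,fx=1.5,fy=1.5)
im=ctrl.capture('scene')[120:290,130:280]
sc=cv2.resize(cv2.cvtColor(cv2.convertScaleAbs(im,alpha=1.6),cv2.COLOR_RGB2BGR),None,fx=2.6,fy=2.6,interpolation=cv2.INTER_CUBIC)
a=big[250:560,170:600];h=442
cv2.imwrite('pics/w5.png',np.hstack([cv2.resize(a,(400,290)), cv2.resize(sc,(390,442))[:290]]) if 0 else np.hstack([np.vstack([cv2.resize(a,(400,290)),np.zeros((152,400,3),'u1')]),cv2.resize(sc,(390,442))]))
E
```

```text
[ 538.10697438 -123.10754659  134.15459151] [ 3.72026607e-05  7.35401258e-01  6.77631891e-01 -9.27425519e-05] [ 0.08028662 -1.07522259 -3.06078826]
```

View pics/w5.png

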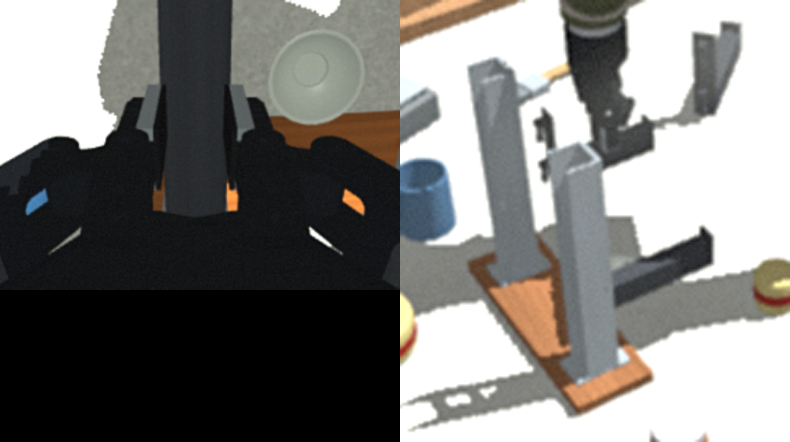

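The bracket is held level in front of the empty upright and above the fitted arm in the scene crop; the wrist view can't see the slots past the gripper. I'll correct by 1.5 mm sideways and push in slowly, watching the force.

play_rows(motion=[[[1.5,0,0.5],[0,0,0]],[[0,5,0],[0,0,0]],[[0,5,0],[0,0,0]],[[0,5,0],[0,0,0]],[[0,4,0],[0,0,0]],[[0,0,0],[0,0,0]],[[0,0,0],[0,0,0]],[[0,0,0],[0,0,0]]])

```text
time_s: 12.48
eef_pos: [557.4, -122.2, 133.5]
ee_rot: [-0.0, 0.735, 0.678, -0.0]
force: [-0.3, -0.2, -2.7]
grip_width: 0.251
```

play_rows(motion=[[[0,2,0],[0,0,0]],[[0,2,0],[0,0,0]],[[0,2,0],[0,0,0]],[[0,2,0],[0,0,0]],[[0,0,0],[0,0,0]],[[0,0,0],[0,0,0]]])

```text
time_s: 12.98
eef_pos: [564.9, -122.9, 133.1]
ee_rot: [-0.001, 0.735, 0.678, -0.001]
force: [-5.4, 0.2, -4.9]
grip_width: 0.249
```

play_rows(motion=[[[0,1.5,0],[0,0,0]],[[0,1.5,0],[0,0,0]],[[0,0,0],[0,0,0]],[[0,0,0],[0,0,0]]])

```text
time_s: 13.32
eef_pos: [568.9, -123.5, 133.9]
ee_rot: [0.001, 0.735, 0.678, 0.0]
force: [-1.1, -2.1, -3.0]
grip_width: 0.251
```

play_rows(motion=[[[0,2,0],[0,0,0]],[[0,2,0],[0,0,0]],[[0,2,0],[0,0,0]],[[0,0,0],[0,0,0]],[[0,0,0],[0,0,0]],[[0,0,0],[0,0,0]]])

```text
time_s: 13.82
eef_pos: [574.6, -123.7, 133.7]
ee_rot: [0.0, 0.735, 0.678, 0.0]
force: [0.7, -2.0, -2.6]
grip_width: 0.247
```

play_rows(motion=[[[0,1.5,0],[0,0,0]],[[0,1.5,0],[0,0,0]],[[0,0,0],[0,0,0]],[[0,0,0],[0,0,0]]])

```text
time_s: 14.15
eef_pos: [577.6, -123.9, 133.6]
ee_rot: [0.0, 0.735, 0.678, 0.0]
force: [-0.4, -0.9, -3.0]
grip_width: 0.25
```

play_rows(motion=[[[0,1.5,0],[0,0,0]],[[0,1,0],[0,0,0]],[[0,0,0],[0,0,0]],[[0,0,0],[0,0,0]]])

```text
time_s: 14.48
eef_pos: [577.9, -124.0, 133.3]
ee_rot: [-0.002, 0.735, 0.678, -0.002]
force: [-12.0, -1.7, 1.2]
grip_width: 0.247
```

The back face met the upright at x=577.8, where 577.6 was predicted: the claws are through the slots. I'll press down.

play_rows(motion=[[[0,-1.5,0],[0,0,0]],[[0,0,2],[0,0,0]],[[0,0,2],[0,0,0]],[[0,0,2],[0,0,0]],[[0,0,2],[0,0,0]],[[0,0,2],[0,0,0]],[[0,0,2],[0,0,0]],[[0,0,0],[0,0,0]],[[0,0,0],[0,0,0]]])

```text
time_s: 15.23
eef_pos: [578.0, -123.9, 121.1]
ee_rot: [-0.001, 0.735, 0.678, -0.0]
force: [-4.5, -1.2, -4.2]
grip_width: 0.248
```

play_rows(motion=[[[0,0,2],[0,0,0]],[[0,0,2],[0,0,0]],[[0,0,2],[0,0,0]],[[0,0,0],[0,0,0]]])

```text
time_s: 15.57
eef_pos: [576.9, -123.9, 116.6]
ee_rot: [-0.001, 0.735, 0.678, -0.001]
force: [-16.2, 0.6, 10.0]
grip_width: 0.247
```

play_rows(motion=[[[0,-0.5,2],[0,0,0]],[[0,0,2],[0,0,0]],[[0,0,2],[0,0,0]],[[0,0,1],[0,0,0]],[[0,0,0],[0,0,0]],[[0,0,0],[0,0,0]]])

```text
time_s: 16.07
eef_pos: [577.1, -124.4, 115.4]
ee_rot: [0.001, 0.735, 0.678, -0.001]
force: [-32.3, 2.6, 49.9]
grip_width: 0.248
```

play_rows(motion=[[[0,-1.5,0],[0,0,0]],[[0,-1.5,0],[0,0,0]],[[0,-1,0],[0,0,0]],[[0,0,0],[0,0,0]]])

```text
time_s: 16.4
eef_pos: [577.1, -124.5, 115.7]
ee_rot: [0.006, 0.735, 0.678, 0.003]
force: [-9.9, 1.2, 37.4]
grip_width: 0.25
```

```bash
python3 -c "
from h import *
s=ctrl.sense();print({k:np.round(s[k],4) for k in ('eef_pos','ee_rot','force','wrist_torque')})"
```

```text
{'eef_pos': array([ 577.122 , -124.5325,  115.6501]), 'ee_rot': array([0.0056, 0.7349, 0.6781, 0.0028]), 'force': array([-9.8578,  1.2267, 37.4089]), 'wrist_torque': array([0.6159, 1.3919, 0.0262])}
```

play_rows(motion=[[[0,-1,0],[1,0,0]],[[0,0,0],[1,0,0]],[[0,0,1],[0,0,0]],[[0,0,0],[0,0,0]],[[0,0,0],[0,0,0]]], squeeze=120)

```text
time_s: 16.82
eef_pos: [576.2, -124.5, 115.6]
ee_rot: [-0.007, 0.735, 0.678, -0.009]
force: [-12.4, 3.0, 44.8]
grip_width: 0.245
```

```bash
python3 -c "
from h import *
s=ctrl.sense();print({k:np.round(s[k],4) for k in ('eef_pos','ee_rot','force','wrist_torque')})"
```

```text
{'eef_pos': array([ 576.2454, -124.5396,  115.5517]), 'ee_rot': array([-0.0069,  0.7348,  0.6781, -0.0091]), 'force': array([-12.3953,   3.0276,  44.7894]), 'wrist_torque': array([0.6339, 1.767 , 0.02  ])}
```

Pressing at 75 mm in front of the face jams on the claws: 45 N and no movement. I'll unload, open, slide the grip 25 mm nearer the upright and press there, where the tilting moment is smaller.

play_rows(motion=[[[0,1,-3],[-1,0,0]],[[0,0,-3],[-1,0,0]],[[0,0,-1.5],[0,0,0]],[[0,0,0],[0,0,0]]])

```text
time_s: 17.15
eef_pos: [576.6, -124.3, 117.2]
ee_rot: [0.003, 0.735, 0.678, 0.002]
force: [6.8, -1.9, 3.1]
grip_width: 0.238
```

play_rows(motion=[[[0,0,0],[0,0,0]],[[0,0,0],[0,0,0]],[[0,0,0],[0,0,0]],[[0,0,0],[0,0,0]],[[0,0,0],[0,0,0]]], fingers=40)

```text
time_s: 17.57
eef_pos: [573.9, -123.5, 114.8]
ee_rot: [-0.0, 0.735, 0.678, -0.0]
force: [0.4, -0.8, 0.6]
grip_width: 0.467
```

play_rows(motion=[[[0,4,0],[0,0,0]],[[0,5,0],[0,0,0]],[[0,5,0],[0,0,0]],[[0,5,0],[0,0,0]],[[0,5,0],[0,0,0]],[[0,0,0],[0,0,0]],[[0,0,0],[0,0,0]]])

```text
time_s: 18.15
eef_pos: [598.1, -125.5, 114.8]
ee_rot: [-0.0, 0.735, 0.678, -0.0]
force: [-0.2, -0.2, 0.0]
grip_width: 0.468
```

```bash
python3 -c "
from h import *
s=ctrl.sense();print({k:np.round(s[k],4) for k in ('eef_pos','ee_rot','force','wrist_torque')})
for n in ('scene','top'):
    save(ctrl.capture(n),n+'_p.png')
    for r in ctrl.spot_in(n,'bracket_mid')[:3]:
        uv=np.array(r['position'])*[512,384];print(n,r['p'],uv,atz(n,uv,126))"
```

```text
{'eef_pos': array([ 598.1301, -125.527 ,  114.8245]), 'ee_rot': array([-1.000e-04,  7.351e-01,  6.780e-01, -1.000e-04]), 'force': array([-0.2213, -0.1589,  0.0074]), 'wrist_torque': array([-0.0384,  0.0332,  0.0183])}
scene 0.56 [252.0064 144.384 ] [ 287.56493714 -217.7408035   126.        ]
scene 0.5 [211.4048 184.8192] [ 540.02235379 -106.44419678  126.        ]
top 0.72 [354.5088 276.288 ] [ 205.64674767 -315.67716719  126.        ]
```

play_rows(motion=[[[0,4,0],[0,0,0]],[[0,0,0],[0,0,0]],[[0,0,0],[0,0,0]],[[0,0,0],[0,0,0]],[[0,0,0],[0,0,0]],[[0,0,0],[0,0,0]]], fingers=10)

```text
time_s: 18.85
eef_pos: [602.3, -126.2, 115.4]
ee_rot: [0.001, 0.735, 0.678, 0.0]
force: [-0.0, -3.1, 3.3]
grip_width: 0.243
```

play_rows(motion=[[[0,0,2],[0,0,0]],[[0,0,2],[0,0,0]],[[0,0,0],[0,0,0]],[[0,0,0],[0,0,0]]])

```text
time_s: 19.18
eef_pos: [602.4, -126.6, 113.3]
ee_rot: [0.001, 0.735, 0.678, 0.0]
force: [-5.0, -2.2, 15.6]
grip_width: 0.247
```

play_rows(motion=[[[0,0,2],[0,0,0]],[[0,0,1],[0,0,0]],[[0,0,0],[0,0,0]],[[0,0,0],[0,0,0]]])

```text
time_s: 19.52
eef_pos: [602.4, -126.7, 110.4]
ee_rot: [0.002, 0.735, 0.678, 0.0]
force: [-5.5, -3.2, 16.4]
grip_width: 0.246
```

play_rows(motion=[[[0,0,2],[0,0,0]],[[0,0,1],[0,0,0]],[[0,0,0],[0,0,0]],[[0,0,0],[0,0,0]]])

```text
time_s: 19.85
eef_pos: [602.4, -126.3, 104.8]
ee_rot: [0.001, 0.735, 0.678, 0.0]
force: [3.8, -3.2, -0.0]
grip_width: 0.246
```

play_rows(motion=[[[0,0,2],[0,0,0]],[[0,0,1],[0,0,0]],[[0,0,0],[0,0,0]],[[0,0,0],[0,0,0]]])

```text
time_s: 20.18
eef_pos: [602.8, -126.5, 103.4]
ee_rot: [0.001, 0.735, 0.678, 0.0]
force: [1.3, -4.0, 8.8]
grip_width: 0.25
```

play_rows(motion=[[[0,0,1],[0,0,0]],[[0,0,1],[0,0,0]],[[0,0,0],[0,0,0]],[[0,0,0],[0,0,0]]])

```text
time_s: 20.52
eef_pos: [602.9, -126.8, 103.1]
ee_rot: [0.002, 0.735, 0.678, 0.0]
force: [-4.5, -3.0, 21.2]
grip_width: 0.242
```

It snapped past the rollers: force dropped to 0 at z=104.8, then a hard stop at 103.2, about 12 mm of travel, so the bracket is home. I'll release and go to the board.

play_rows(motion=[[[0,0,-3],[0,0,0]],[[0,0,0],[0,0,0]]])

```text
time_s: 20.68
eef_pos: [602.7, -126.3, 103.7]
ee_rot: [0.001, 0.735, 0.678, 0.001]
force: [2.9, -4.5, 5.5]
grip_width: 0.245
```

play_rows(motion=[[[0,0,0],[0,0,0]],[[0,0,0],[0,0,0]],[[0,0,0],[0,0,0]],[[0,0,0],[0,0,0]],[[0,-10,0],[0,0,0]],[[0,-10,0],[0,0,0]],[[0,-10,0],[0,0,0]],[[0,0,-20],[0,0,0]],[[0,0,-30],[0,0,0]],[[0,0,-30],[0,0,0]],[[0,0,-35],[0,0,0]],[[0,0,-35],[0,0,0]]], fingers=45)

```text
time_s: 21.68
eef_pos: [571.5, -123.0, 254.3]
ee_rot: [-0.001, 0.735, 0.678, -0.0]
force: [0.3, 0.1, -0.5]
grip_width: 0.53
```

play_rows(motion=[[[27.3,-10.9,0],[0,0,0]],[[27.3,-10.9,0],[0,0,0]],[[27.3,-10.9,0],[0,0,0]],[[27.3,-10.9,0],[0,0,0]],[[27.3,-10.9,0],[0,0,0]],[[27.3,-10.9,0],[0,0,0]],[[27.3,-10.9,0],[0,0,0]],[[27.3,-10.9,0],[0,0,0]],[[27.3,-10.9,0],[0,0,0]],[[27.3,-10.9,0],[0,0,0]],[[27.3,-10.9,0],[0,0,0]],[[27.3,-10.9,0],[0,0,0]],[[27.3,-10.9,0],[0,0,0]],[[27.3,-10.9,0],[0,0,0]],[[27.3,-10.9,0],[0,0,0]],[[27.3,-10.9,0],[0,0,0]]], fingers=85)

```text
time_s: 23.02
eef_pos: [432.5, 327.4, 252.9]
ee_rot: [-0.0, 0.735, 0.678, -0.0]
force: [0.2, -0.3, 0.4]
grip_width: 0.995
```

play_rows(motion=[[[0,0,0],[0,0,7]],[[0,0,0],[0,0,7]],[[0,0,0],[0,0,7]],[[0,0,0],[0,0,7]],[[0,0,0],[0,0,7]],[[0,0,0],[0,0,7]],[[0,0,0],[0,0,7]],[[0,0,0],[0,0,7]],[[0,0,0],[0,0,7]],[[0,0,0],[0,0,7]],[[0,0,0],[0,0,7]],[[0,0,0],[0,0,7]],[[0,0,0],[0,0,3]],[[0,0,0],[0,0,0]],[[0,0,0],[0,0,0]]])

```text
time_s: 24.27
eef_pos: [433.3, 326.1, 252.9]
ee_rot: [0.0, 1.0, -0.013, -0.0]
force: [0.0, -0.6, 0.1]
grip_width: 0.999
```

```bash
python3 - <<'E'
from h import *
s=ctrl.sense();print({k:np.round(s[k],4) for k in ('time_s','eef_pos','ee_rot','force')})
im=ctrl.capture('wrist');save(im,'b1.png')
for k,z in (('board_mid',9),('cheese_mid',25)):
  for r in ctrl.spot_in('wrist',k)[:2]:
    uv=np.array(r['position'])*[512,384];print(k,r['p'],uv,atz('wrist',uv,z,s))
hsv=cv2.cvtColor(im,cv2.COLOR_RGB2HSV)
m=cv2.inRange(hsv,(10,70,60),(28,200,255))
n,l,stt,c=cv2.connectedComponentsWithStats(m)
for i in np.argsort(-stt[1:,4])[:4]+1:
    print(stt[i]);cn=cv2.findContours((l==i).astype('u1'),0,1)[0][0]
    W=np.array([atz('wrist',p[0],18,s)[:2] for p in cn],np.float32);print(cv2.minAreaRect(W))
# bracket check in top view: dark arm at z=134
for n in('scene','top'):
    save(ctrl.capture(n),n+'_q.png')
    for k in('bracket_mid','fitted_mid'):
      for r in ctrl.spot_in(n,k)[:4]:
        uv=np.array(r['position'])*[512,384];print(n,k,round(r['p'],2),uv.round(1),atz(n,uv,134).round())
E
```

```text
{'time_s': np.float64(24.2667), 'eef_pos': array([433.3097, 326.0527, 252.888 ]), 'ee_rot': array([ 1.000e-04,  9.999e-01, -1.320e-02, -3.000e-04]), 'force': array([ 0.0179, -0.565 ,  0.1067])}
board_mid 0.89 [252.7232 151.104 ] [433.36936286 336.72482727   9.        ]
cheese_mid 0.64 [263.3216 298.9824] [444.29448619 102.3262005   25.        ]
[ 228   49   49  208 9177]
((432.1071472167969, 328.45928955078125), (298.4628601074219, 64.35411834716797), 88.25161743164062)
[ 391    0  121   62 5753]
((768.943603515625, 552.9229736328125), (273.33135986328125, 118.55977630615234), 7.204134464263916)
[ 111    0  109   59 4438]
((312.8571472167969, 543.6698608398438), (147.21922302246094, 97.77229309082031), 11.3513765335083)
[ 465   98   47   89 3509]
((843.4666748046875, 354.49578857421875), (127.30936431884766, 159.2879180908203), 8.559062957763672)
scene bracket_mid 0.79 [250.9 141.4] [ 286. -226.  134.]
scene bracket_mid 0.57 [209.2 189.2] [564. -82. 134.]
scene fitted_mid 0.87 [204.2 223.9] [668.  48. 134.]
top bracket_mid 0.6 [353.7 272.9] [ 217. -312.  134.]
top bracket_mid 0.55 [294.7 162.2] [ 589. -129.  134.]
top fitted_mid 0.66 [396.6 207.1] [ 431. -463.  134.]
top fitted_mid 0.62 [234.2 149.7] [636.  72. 134.]
```

Board measured at (432.1, 328.5), 298 x 64 mm, yaw -1.75°, which agrees with its given size. I'll descend and grip across its width.

play_rows(motion=[[[-1.2,-2.4,12],[0,0,0.2]],[[0,0,25],[0,0,0]],[[0,0,25],[0,0,0]],[[0,0,25],[0,0,0]],[[0,0,25],[0,0,0]],[[0,0,25],[0,0,0]],[[0,0,25],[0,0,0]],[[0,0,25],[0,0,0]],[[0,0,25],[0,0,0]],[[0,0,20],[0,0,0]],[[0,0,10],[0,0,0]],[[0,0,6],[0,0,0]],[[0,0,4],[0,0,0]],[[0,0,1],[0,0,0]],[[0,0,0],[0,0,0]]])

```text
time_s: 25.97
eef_pos: [432.8, 328.6, 0.8]
ee_rot: [-0.0, 1.0, -0.016, 0.001]
force: [-0.6, -1.3, 0.3]
grip_width: 0.997
```

play_rows(motion=[[[0,0,0],[0,0,0]],[[0,0,0],[0,0,0]],[[0,0,0],[0,0,0]],[[0,0,0],[0,0,0]],[[0,0,0],[0,0,0]],[[0,0,0],[0,0,0]],[[0,0,0],[0,0,0]]], fingers=45, squeeze=60)

```text
time_s: 26.55
eef_pos: [432.4, 328.4, 0.1]
ee_rot: [-0.0, 1.0, -0.016, 0.0]
force: [-0.1, 0.4, 0.1]
grip_width: 0.53
```

play_rows(motion=[[[0,0,-10],[0,0,0]],[[0,0,-25],[0,0,0]],[[0,0,-30],[0,0,0]],[[0,0,-35],[0,0,0]],[[0,0,-35],[0,0,0]],[[0,0,-35],[0,0,0]],[[0,0,-30],[0,0,0]],[[0,0,0],[0,0,0]],[[0,0,0],[0,0,0]],[[0,0,0],[0,0,0]]])

```text
time_s: 27.38
eef_pos: [431.9, 328.2, 199.6]
ee_rot: [0.0, 1.0, -0.016, -0.0]
force: [-0.7, 0.2, -0.9]
grip_width: 0.526
```

```bash
python3 - <<'E'
from h import *
s=ctrl.sense();print({k:np.round(s[k],4) for k in ('time_s','eef_pos','ee_rot','force','wrist_torque')})
im=ctrl.capture('wrist');save(im,'b2.png')
m=cv2.inRange(cv2.cvtColor(im,cv2.COLOR_RGB2HSV),(10,70,60),(28,200,255))
n,l,stt,c=cv2.connectedComponentsWithStats(m)
q=s['ee_rot'];R=Ro.from_quat([q[1],q[2],q[3],q[0]])
for i in np.argsort(-stt[1:,4])[:2]+1:
    print(stt[i]);cn=cv2.findContours((l==i).astype('u1'),0,1)[0][0]
    W=np.array([R.inv().apply(atz('wrist',p[0],s['eef_pos'][2]+18,s)-s['eef_pos'])[:2] for p in cn],np.float32);print(cv2.minAreaRect(W),W.min(0),W.max(0))
E
```

```text
{'time_s': np.float64(27.3833), 'eef_pos': array([431.9335, 328.2319, 199.6009]), 'ee_rot': array([ 2.000e-04,  9.999e-01, -1.600e-02, -5.000e-04]), 'force': array([-0.7409,  0.1862, -0.9326]), 'wrist_torque': array([ 0.0106,  0.0662, -0.0292])}
[  225    42    56   234 11586]
((0.08002948760986328, -39.55276870727539), (126.75385284423828, 27.25657081604004), 89.71057891845703) [ -13.61625 -102.86368] [14.024841 23.757349]
[ 408    0  104   52 4359]
((131.82337951660156, -131.17672729492188), (34.86760711669922, 102.05477142333984), 73.8336181640625) [  85.15889 -162.12859] [ 175.97894 -105.52502]
```

The fingers closed to 45 mm, so they passed over the board's top edge: open, the tips stand about 13 mm further back. I'll recheck the board and go lower.

```bash
python3 - <<'E'
from h import *
s=ctrl.sense()
im=cv2.cvtColor(cv2.imread('pics/b2.png'),cv2.COLOR_BGR2RGB)
m=cv2.inRange(cv2.cvtColor(im,cv2.COLOR_RGB2HSV),(10,70,60),(28,200,255))
n,l,stt,c=cv2.connectedComponentsWithStats(m)
i=np.argmax(stt[1:,4])+1
cn=cv2.findContours((l==i).astype('u1'),0,1)[0][0]
W=np.array([atz('wrist',p[0],18,s)[:2] for p in cn],np.float32);print(cv2.minAreaRect(W),W.min(0),W.max(0))
E
```

```text
((431.6490783691406, 328.5792236328125), (297.26605224609375, 63.92930603027344), 88.45706939697266) [396.62238 179.17487] [467.49313 477.973  ]
```

play_rows(motion=[[[0,0,15],[0,0,0]],[[0,0,35],[0,0,0]],[[0,0,35],[0,0,0]],[[0,0,35],[0,0,0]],[[0,0,35],[0,0,0]],[[0,0,25],[0,0,0]],[[0,0,10],[0,0,0]],[[0,0,7],[0,0,0]],[[0,0,3],[0,0,0]],[[0,0,2],[0,0,0]],[[0,0,2],[0,0,0]],[[0,0,2],[0,0,0]],[[0,0,2],[0,0,0]],[[0,0,0],[0,0,0]],[[0,0,0],[0,0,0]]], fingers=85)

```text
time_s: 28.68
eef_pos: [432.5, 328.5, -7.7]
ee_rot: [-0.0, 1.0, -0.016, 0.0]
force: [0.5, 0.1, -0.1]
grip_width: 0.996
```

play_rows(motion=[[[0,0,0],[0,0,0]],[[0,0,0],[0,0,0]],[[0,0,0],[0,0,0]],[[0,0,0],[0,0,0]],[[0,0,0],[0,0,0]],[[0,0,0],[0,0,0]]], fingers=48)

```text
time_s: 29.18
eef_pos: [432.4, 328.4, -7.9]
ee_rot: [-0.0, 1.0, -0.016, 0.0]
force: [-0.2, 0.8, -0.3]
grip_width: 0.564
```

```bash
python3 - <<'E'
from h import *
s=ctrl.sense();print(s['grip_width'],s['force'],getattr(ctrl,'grip_depth',None))
im=cv2.convertScaleAbs(ctrl.capture('wrist'),alpha=1.6)
sc=cv2.convertScaleAbs(ctrl.capture('scene')[200:330,250:400],alpha=1.5)
tp=cv2.convertScaleAbs(ctrl.capture('top')[110:170,210:325],alpha=1.4)
a=cv2.resize(im,(480,360));b=cv2.resize(sc,(320,277));c=cv2.resize(tp,(420,219))
o=np.zeros((580,800,3),'u1');o[:360,:480]=a;o[:277,480:]=b;o[361:580,:420]=c
sc2=cv2.convertScaleAbs(ctrl.capture('scene')[140:280,150:260],alpha=1.5);o[280:580,500:736]=cv2.resize(sc2,(236,300))
save(o,'mix.png')
E
```

```text
0.5635690625270875 [-0.22682816  0.75591297 -0.31942349] 18.700000000000003
```

View pics/mix.png

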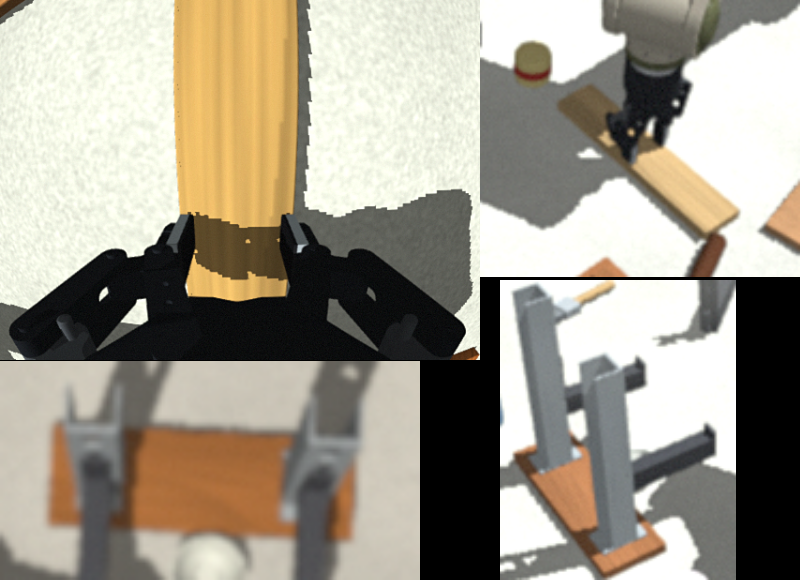

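The bracket looks home and level with the other. The pads stand over the board rather than beside it, so I'll probe downward gently for the contact height.

play_rows(motion=[[[0,0,1],[0,0,0]],[[0,0,1],[0,0,0]],[[0,0,0],[0,0,0]]])

```text
time_s: 29.63
eef_pos: [432.5, 328.5, -9.2]
ee_rot: [-0.0, 1.0, -0.016, 0.0]
force: [-3.6, -2.3, 9.1]
grip_width: 0.56
```

play_rows(motion=[[[0,0,-3],[0,0,0]],[[0,0,-10],[0,0,0]],[[0,0,-17],[0,0,0]],[[0,0,0],[0,0,0]],[[0,0,0],[0,0,0]]])

```text
time_s: 30.05
eef_pos: [432.9, 328.7, 20.8]
ee_rot: [-0.0, 1.0, -0.016, 0.001]
force: [-0.3, 0.5, -0.4]
grip_width: 0.562
```

```bash
python3 - <<'E'
from h import *
s=ctrl.sense();print({k:np.round(s[k],4) for k in ('time_s','eef_pos','ee_rot','force','wrist_torque','grip_width')})
im=ctrl.capture('wrist');save(im,'b3.png')
m=cv2.inRange(cv2.cvtColor(im,cv2.COLOR_RGB2HSV),(10,70,60),(28,200,255))
row=m[60:140:20]; print([(np.flatnonzero(r[150:350])+150)[[0,-1]] for r in row])
old=cv2.cvtColor(cv2.imread('pics/mix.png'),cv2.COLOR_BGR2RGB)
print('pred on table', proj('wrist',[[400,380,18],[464,380,18],[400,440,18],[464,440,18]],s).round(1))
E
```

```text
{'time_s': np.float64(30.05), 'eef_pos': array([432.8605, 328.6817,  20.8242]), 'ee_rot': array([-4.000e-04,  9.999e-01, -1.600e-02,  9.000e-04]), 'force': array([-0.3474,  0.4928, -0.3627]), 'wrist_torque': array([-0.0333, -0.0098, -0.0193]), 'grip_width': np.float64(0.5623)}
[array([195, 306]), array([195, 306]), array([196, 306]), array([196, 306])]
pred on table [[192.9 142.2]
 [304.2 138.4]
 [188.7  39.7]
 [301.5  35.5]]
```

At 48 mm opening the tips touch the board's top (z=18) with TCP at -9, so they really sit about 27 mm behind the TCP. I'll go lower with the fingers open, watching the force.

play_rows(motion=[[[0,0,0],[0,0,0]],[[0,0,0],[0,0,0]],[[0,0,0],[0,0,0]],[[0,0,0],[0,0,0]],[[0,0,10],[0,0,0]],[[0,0,10],[0,0,0]],[[0,0,8],[0,0,0]],[[0,0,3],[0,0,0]],[[0,0,2],[0,0,0]],[[0,0,0],[0,0,0]]], fingers=85)

```text
time_s: 30.93
eef_pos: [432.2, 328.3, -13.5]
ee_rot: [0.0, 1.0, -0.016, -0.0]
force: [0.0, -0.9, 0.4]
grip_width: 0.994
```

play_rows(motion=[[[0,0,2],[0,0,0]],[[0,0,2],[0,0,0]],[[0,0,0],[0,0,0]]])

```text
time_s: 31.18
eef_pos: [432.3, 328.4, -17.1]
ee_rot: [0.0, 1.0, -0.016, -0.0]
force: [0.5, -0.2, 0.3]
grip_width: 0.999
```

play_rows(motion=[[[0,0,2],[0,0,0]],[[0,0,2],[0,0,0]],[[0,0,0],[0,0,0]]])

```text
time_s: 31.43
eef_pos: [432.2, 328.4, -21.3]
ee_rot: [0.0, 1.0, -0.016, -0.0]
force: [0.2, 0.8, -0.3]
grip_width: 1.0
```

play_rows(motion=[[[0,0,0],[0,0,0]],[[0,0,0],[0,0,0]],[[0,0,0],[0,0,0]],[[0,0,0],[0,0,0]],[[0,0,0],[0,0,0]],[[0,0,0],[0,0,0]]], fingers=48)

```text
time_s: 31.93
eef_pos: [432.5, 328.5, -20.4]
ee_rot: [-0.0, 1.0, -0.016, 0.0]
force: [-0.7, -0.9, 5.1]
grip_width: 0.725
```

play_rows(motion=[[[0,0,-10],[0,0,0]],[[0,0,-25],[0,0,0]],[[0,0,-30],[0,0,0]],[[0,0,-35],[0,0,0]],[[0,0,-35],[0,0,0]],[[0,0,-30],[0,0,0]],[[0,0,-20],[0,0,0]],[[0,0,0],[0,0,0]],[[0,0,0],[0,0,0]]], squeeze=80)

```text
time_s: 32.68
eef_pos: [432.4, 328.5, 164.7]
ee_rot: [-0.0, 1.0, -0.016, 0.001]
force: [0.2, 0.2, -2.7]
grip_width: 0.715
```

```bash
python3 - <<'E'
from h import *
s=ctrl.sense();print({k:np.round(s[k],4) for k in ('time_s','eef_pos','ee_rot','force','wrist_torque','grip_width')})
im=ctrl.capture('wrist');save(im,'b4.png')
m=cv2.inRange(cv2.cvtColor(im,cv2.COLOR_RGB2HSV),(10,70,60),(28,200,255))
for r in range(40,200,30):
    f=np.flatnonzero(m[r,150:350])+150; print(r,f[[0,-1]] if len(f) else None)
print(np.flatnonzero(m[:,250])[[0,-1]])
q=s['ee_rot'];R=Ro.from_quat([q[1],q[2],q[3],q[0]])
print(proj('wrist',R.apply([[x,y,-38.4] for y in(-60,-100,-150) for x in(-32,32)])+s['eef_pos'],s).round(1))
E
```

```text
{'time_s': np.float64(32.6833), 'eef_pos': array([432.3958, 328.482 , 164.6837]), 'ee_rot': array([-3.000e-04,  9.999e-01, -1.600e-02,  6.000e-04]), 'force': array([ 0.1933,  0.2244, -2.6554]), 'wrist_torque': array([0.0673, 0.0564, 0.0262]), 'grip_width': np.float64(0.7148)}
40 [180 324]
70 [180 324]
100 [180 324]
130 [181 324]
160 [182 322]
190 [184 321]
[  0 321]
[[179.4 130.5]
 [326.2 130.5]
 [178.6  40.5]
 [327.   40.5]
 [183.  -55.5]
 [322.6 -55.5]]
```

play_rows(motion=[[[0,0,-5],[0,0,2.8]],[[6,12,0],[0,0,0]],[[12.9,24.3,0],[0,0,0]],[[12.9,24.3,0],[0,0,0]],[[12.9,24.3,0],[0,0,0]],[[12.9,24.3,0],[0,0,0]],[[12.9,24.3,0],[0,0,0]],[[12.9,24.3,0],[0,0,0]],[[12.9,24.3,0],[0,0,0]],[[12.9,24.3,0],[0,0,0]],[[12.9,24.3,0],[0,0,0]],[[12.9,24.3,0],[0,0,0]],[[12.9,24.3,0],[0,0,0]],[[12.9,24.3,0],[0,0,0]],[[12.9,24.3,0],[0,0,0]],[[7.5,12.5,0],[0,0,0]],[[0,0,0],[0,0,0]],[[0,0,0],[0,0,0]],[[0,0,0],[0,0,0]]])

```text
time_s: 34.32
eef_pos: [584.9, -24.4, 168.3]
ee_rot: [-0.0, 0.999, -0.04, -0.001]
force: [-0.7, -0.1, -1.8]
grip_width: 0.716
```

play_rows(motion=[[[0.5,0.5,10],[0,0,0]],[[0,0,15],[0,0,0]],[[0,0,12],[0,0,0]],[[0,0,6],[0,0,0]],[[0,0,3],[0,0,0]],[[0,0,2],[0,0,0]],[[0,0,2],[0,0,0]],[[0,0,2],[0,0,0]],[[0,0,0],[0,0,0]],[[0,0,0],[0,0,0]]])

```text
time_s: 35.15
eef_pos: [586.1, -26.0, 117.3]
ee_rot: [0.0, 0.999, -0.04, 0.0]
force: [0.0, -0.1, -1.9]
grip_width: 0.721
```

play_rows(motion=[[[0,0,1.5],[0,0,0]],[[0,0,1.5],[0,0,0]],[[0,0,0],[0,0,0]],[[0,0,0],[0,0,0]]])

```text
time_s: 35.48
eef_pos: [585.9, -26.0, 114.0]
ee_rot: [-0.0, 0.999, -0.04, -0.0]
force: [-0.3, 0.4, -1.6]
grip_width: 0.717
```

play_rows(motion=[[[0,0,1.5],[0,0,0]],[[0,0,0],[0,0,0]],[[0,0,0],[0,0,0]]])

```text
time_s: 35.73
eef_pos: [586.1, -26.1, 113.3]
ee_rot: [0.0, 0.999, -0.04, 0.0]
force: [-1.8, -0.0, 4.6]
grip_width: 0.724
```

The board touched down at TCP 113.3, where 113.6 was predicted, so both arms are at the right height. I'll release and lift.

play_rows(motion=[[[0,0,0],[0,0,0]],[[0,0,0],[0,0,0]],[[0,0,0],[0,0,0]],[[0,0,0],[0,0,0]],[[0,0,-5],[0,0,0]],[[0,0,-15],[0,0,0]],[[0,0,-30],[0,0,0]],[[0,0,-35],[0,0,0]],[[0,0,-35],[0,0,0]],[[0,0,-35],[0,0,0]],[[0,0,-20],[0,0,0]],[[0,0,0],[0,0,0]],[[0,0,0],[0,0,0]]], fingers=85)

```text
time_s: 36.82
eef_pos: [586.1, -26.0, 288.4]
ee_rot: [0.0, 0.999, -0.04, 0.001]
force: [-0.3, -0.6, -0.2]
grip_width: 0.996
```

```bash
python3 - <<'E'
from h import *
s=ctrl.sense();print({k:np.round(s[k],4) for k in ('time_s','eef_pos','ee_rot','force')})
im=ctrl.capture('wrist');save(im,'d1.png')
for k,z in (('board_mid',143),('cheese_mid',25),('cheese_mid',50)):
  for r in ctrl.spot_in('wrist',k)[:3]:
    uv=np.array(r['position'])*[512,384];print(k,r['p'],uv,atz('wrist',uv,z,s))
m=cv2.inRange(cv2.cvtColor(im,cv2.COLOR_RGB2HSV),(10,70,60),(28,200,255))
n,l,stt,c=cv2.connectedComponentsWithStats(m)
for i in np.argsort(-stt[1:,4])[:3]+1:
    print(stt[i]);cn=cv2.findContours((l==i).astype('u1'),0,1)[0][0]
    W=np.array([atz('wrist',p[0],152,s)[:2] for p in cn],np.float32);print(cv2.minAreaRect(W))
t=ctrl.capture('top');save(t,'d1t.png')
for k,z in (('board_mid',152),('cheese_mid',50)):
  for r in ctrl.spot_in('top',k)[:2]:
    uv=np.array(r['position'])*[512,384];print('top',k,r['p'],uv,atz('top',uv,z))
E
```

```text
{'time_s': np.float64(36.8167), 'eef_pos': array([586.1424, -26.0476, 288.4098]), 'ee_rot': array([ 2.000e-04,  9.992e-01, -4.040e-02,  1.000e-03]), 'force': array([-0.2685, -0.5655, -0.235 ])}
board_mid 0.71 [251.1872 156.5952] [586.24708838  -7.33398257 143.        ]
cheese_mid 0.66 [146.5856  81.792 ] [439.5034084  101.59315031  25.        ]
cheese_mid 0.66 [146.5856  81.792 ] [448.34455819  98.14136697  50.        ]
[  221    33   127   261 20978]
((619.4228515625, -27.826644897460938), (295.18902587890625, 131.58287048339844), 85.2771224975586)
[ 399  179   59   68 3047]
((800.6216430664062, -89.7163314819336), (85.74003601074219, 92.95100402832031), 58.49893569946289)
[ 127   62   40   40 1221]
((483.5912170410156, 84.84089660644531), (40.95219039916992, 44.55915832519531), 66.72759246826172)
top board_mid 0.56 [261.12   164.3136] [582.07205268 -15.85491203 152.        ]
top cheese_mid 0.73 [226.5088 208.704 ] [443.47123343 105.67505521  50.        ]
```

play_rows(motion=[[[-9.6,-7,0],[0,0,0]],[[-19.2,-14.1,8],[0,0,0]],[[-19.2,-14.1,12],[0,0,0]],[[-19.2,-14.1,14],[0,0,0]],[[-19.2,-14.1,14],[0,0,0]],[[-19.2,-14.1,14],[0,0,0]],[[-19.2,-14.1,14],[0,0,0]],[[-19.2,-14.1,14],[0,0,0]],[[-9.6,-7.3,0],[0,0,0]],[[0,0,0],[0,0,0]],[[0,0,0],[0,0,0]],[[0,0,0],[0,0,0]]])

```text
time_s: 38.17
eef_pos: [443.2, 98.4, 198.4]
ee_rot: [0.0, 0.999, -0.041, 0.001]
force: [0.4, -0.4, 0.0]
grip_width: 0.997
```

```bash
cat > ch.py <<'E'
from h import *
s=ctrl.sense();print({k:np.round(s[k],4) for k in ('time_s','eef_pos','ee_rot','force')})
im=ctrl.capture('wrist');save(im,'e_%d.png'%(s['time_s']*10))
for r in ctrl.spot_in('wrist','cheese_mid')[:2]:
    uv=np.array(r['position'])*[512,384];print(r['p'],uv.round(),atz('wrist',uv,25,s).round(1),atz('wrist',uv,50,s).round(1))
m=cv2.inRange(cv2.cvtColor(im,cv2.COLOR_RGB2HSV),(20,70,60),(34,255,255))
n,l,stt,c=cv2.connectedComponentsWithStats(m)
for i in np.argsort(-stt[1:,4])[:3]+1:
    cn=cv2.findContours((l==i).astype('u1'),0,1)[0][0]
    W=np.array([atz('wrist',p[0],50,s)[:2] for p in cn],np.float32)
    print(stt[i],W.min(0),W.max(0),cv2.minEnclosingCircle(W))
E
python3 ch.py
```

```text
{'time_s': np.float64(38.1667), 'eef_pos': array([443.2249,  98.4083, 198.4134]), 'ee_rot': array([ 1.000e-04,  9.992e-01, -4.070e-02,  1.000e-03]), 'force': array([ 0.4141, -0.3672,  0.0406])}
0.93 [252. 167.] [442.4 100.6  25. ] [442.8 105.4  50. ]
[ 227  144   51   51 2035] [415.78934  74.92714] [470.3955  130.65408] ((443.3111877441406, 102.94001007080078), 28.059297561645508)
[ 477  256   35   58 1435] [ 800.5511  -193.00414] [913.5823  -67.63925] ((865.3152465820312, -130.59231567382812), 67.8673095703125)
[478   0  34  31 658] [761.26434 284.48538] [839.2921 335.1322] ((802.1049194335938, 318.0193786621094), 40.935855865478516)
```

play_rows(motion=[[[0.3,-4,10],[0,0,0]],[[0,0,25],[0,0,0]],[[0,0,30],[0,0,0]],[[0,0,30],[0,0,0]],[[0,0,30],[0,0,0]],[[0,0,25],[0,0,0]],[[0,0,20],[0,0,0]],[[0,0,15],[0,0,0]],[[0,0,10],[0,0,0]],[[0,0,8],[0,0,0]],[[0,0,5],[0,0,0]],[[0,0,2],[0,0,0]],[[0,0,0],[0,0,0]],[[0,0,0],[0,0,0]]])

```text
time_s: 39.43
eef_pos: [443.0, 103.0, -12.1]
ee_rot: [-0.0, 0.999, -0.04, 0.0]
force: [-0.4, 0.3, 0.3]
grip_width: 0.996
```

play_rows(motion=[[[0,0,0],[0,0,0]],[[0,0,0],[0,0,0]],[[0,0,0],[0,0,0]],[[0,0,0],[0,0,0]],[[0,0,0],[0,0,0]],[[0,0,0],[0,0,0]],[[0,0,0],[0,0,0]]], fingers=35, squeeze=45)

```text
time_s: 40.02
eef_pos: [442.9, 103.0, -11.7]
ee_rot: [0.0, 0.999, -0.04, 0.0]
force: [-2.2, -0.8, 6.1]
grip_width: 0.665
```

play_rows(motion=[[[0,0,-10],[0,0,0]],[[0,0,-20],[0,0,0]],[[0,0,-30],[0,0,0]],[[0,0,-35],[0,0,0]],[[0,0,-35],[0,0,0]],[[0,0,-35],[0,0,0]],[[0,0,-20],[0,0,0]],[[0,0,0],[0,0,0]],[[0,0,0],[0,0,0]]])

```text
time_s: 40.77
eef_pos: [442.7, 103.0, 173.3]
ee_rot: [-0.0, 0.999, -0.04, 0.001]
force: [-0.0, 0.6, -1.9]
grip_width: 0.659
```

play_rows(motion=[[[8.5,6.5,0],[0,0,0]],[[17,13,0],[0,0,0]],[[17,13,0],[0,0,0]],[[17,13,0],[0,0,0]],[[17,13,0],[0,0,0]],[[17,13,0],[0,0,0]],[[17,13,0],[0,0,0]],[[17,13,0],[0,0,0]],[[17,13,0],[0,0,0]],[[8.6,7,0],[0,0,0]],[[0,0,0],[0,0,0]],[[0,0,0],[0,0,0]],[[0,0,0],[0,0,0]]])

```text
time_s: 41.85
eef_pos: [585.0, -26.2, 171.6]
ee_rot: [-0.0, 0.999, -0.04, -0.001]
force: [0.3, -0.2, -0.5]
grip_width: 0.66
```

play_rows(motion=[[[0.8,0,8],[0,0,0]],[[0,0,8],[0,0,0]],[[0,0,6],[0,0,0]],[[0,0,3],[0,0,0]],[[0,0,2],[0,0,0]],[[0,0,1],[0,0,0]],[[0,0,1],[0,0,0]],[[0,0,0],[0,0,0]],[[0,0,0],[0,0,0]]])

```text
time_s: 42.6
eef_pos: [586.6, -26.6, 143.8]
ee_rot: [0.0, 0.999, -0.04, 0.0]
force: [-0.1, 0.3, -0.9]
grip_width: 0.666
```

play_rows(motion=[[[0,0,1],[0,0,0]],[[0,0,0.5],[0,0,0]],[[0,0,0],[0,0,0]],[[0,0,0],[0,0,0]]])

```text
time_s: 42.93
eef_pos: [586.5, -26.6, 142.1]
ee_rot: [0.0, 0.999, -0.04, 0.0]
force: [-1.7, -0.1, -1.1]
grip_width: 0.667
```

play_rows(motion=[[[0,0,1],[0,0,0]],[[0,0,0.5],[0,0,0]],[[0,0,0],[0,0,0]],[[0,0,0],[0,0,0]]])

```text
time_s: 43.27
eef_pos: [586.5, -26.5, 140.5]
ee_rot: [-0.0, 0.999, -0.04, -0.0]
force: [1.1, 0.0, -0.7]
grip_width: 0.66
```

play_rows(motion=[[[0,0,1],[0,0,0]],[[0,0,0],[0,0,0]],[[0,0,0],[0,0,0]]])

```text
time_s: 43.52
eef_pos: [586.7, -26.7, 139.9]
ee_rot: [0.0, 0.999, -0.04, 0.0]
force: [-0.5, -0.7, 2.3]
grip_width: 0.663
```

Touchdown at 139.9, where 140.3 was predicted. I'll release, rise and check.

play_rows(motion=[[[0,0,0],[0,0,0]],[[0,0,0],[0,0,0]],[[0,0,0],[0,0,0]],[[0,0,0],[0,0,0]],[[0,0,0],[0,0,0]],[[0,0,-5],[0,0,0]],[[0,0,-15],[0,0,0]],[[0,0,-30],[0,0,0]],[[0,0,-35],[0,0,0]],[[0,0,-35],[0,0,0]],[[0,0,-25],[0,0,0]],[[0,0,0],[0,0,0]],[[0,0,0],[0,0,0]],[[0,0,0],[0,0,0]],[[0,0,0],[0,0,0]]], fingers=85)

```text
time_s: 44.77
eef_pos: [586.1, -26.5, 283.1]
ee_rot: [-0.0, 0.999, -0.04, -0.001]
force: [-0.0, -0.1, -0.1]
grip_width: 0.995
```

```bash
python3 - <<'E'
from h import *
s=ctrl.sense();print({k:np.round(s[k],4) for k in ('time_s','eef_pos','force','grip_width')})
im=ctrl.capture('wrist');save(im,'f.png')
for k,z in (('cheese_mid',177),('board_mid',143)):
  for r in ctrl.spot_in('wrist',k)[:2]:
    uv=np.array(r['position'])*[512,384];print(k,round(r['p'],2),uv.round(),atz('wrist',uv,z,s).round(1))
m=cv2.inRange(cv2.cvtColor(im,cv2.COLOR_RGB2HSV),(20,70,60),(34,255,255))
n,l,stt,c=cv2.connectedComponentsWithStats(m)
for i in np.argsort(-stt[1:,4])[:3]+1:
    cn=cv2.findContours((l==i).astype('u1'),0,1)[0][0]
    W=np.array([atz('wrist',p[0],202,s)[:2] for p in cn],np.float32);print(stt[i],cv2.minEnclosingCircle(W))
for n in('scene','top'):
  save(ctrl.capture(n),'f_%s.png'%n)
  for k,z in(('cheese_mid',177),('board_mid',143),('bracket_mid',117),('jar',50),('mug',42),('trier',10),('brush',10)):
    for r in ctrl.spot_in(n,k)[:2]:
      uv=np.array(r['position'])*[512,384];print(n,k,round(r['p'],2),uv.round(),atz(n,uv,z).round(1))
E
```

```text
{'time_s': np.float64(44.7667), 'eef_pos': array([586.0651, -26.5078, 283.1256]), 'force': array([-0.0257, -0.0856, -0.1191]), 'grip_width': np.float64(0.9947)}
cheese_mid 0.97 [253. 187.] [585.6 -30.9 177. ]
[ 222  157   64   65 3201] ((586.2725219726562, -26.890941619873047), 29.24685287475586)
[ 402  181   59   67 3053] ((765.4828491210938, -67.6155776977539), 38.573909759521484)
[ 221   31   63  129 2528] ((594.0457763671875, 54.400447845458984), 57.03232192993164)
scene cheese_mid 0.73 [213. 189.] [582.5 -26.8 177. ]
scene cheese_mid 0.73 [136. 197.] [ 788.4 -137.5  177. ]
scene board_mid 0.96 [226. 215.] [600.7  64.3 143. ]
scene board_mid 0.17 [184. 155.] [ 531.6 -288.9  143. ]
scene bracket_mid 0.79 [251. 144.] [ 280.5 -234.6  117. ]
scene bracket_mid 0.54 [182. 154.] [ 514.9 -337.7  117. ]
scene jar 0.67 [236. 291.] [703.3 251.4  50. ]
scene mug 0.74 [137. 198.] [ 723.8 -296.9   42. ]
scene mug 0.27 [200. 222.] [622.3 -58.5  42. ]
scene trier 0.65 [353. 326.] [511.7 510.1  10. ]
scene trier 0.35 [170. 183.] [ 571.5 -344.    10. ]
scene brush 0.52 [181. 152.] [ 435.  -493.3   10. ]
top cheese_mid 0.74 [180. 137.] [674.2 244.9 177. ]
top board_mid 0.9 [258. 161.] [593.9  -6.7 143. ]
top board_mid 0.7 [183. 134.] [691.5 239.5 143. ]
top bracket_mid 0.73 [354. 276.] [ 207.1 -316.6  117. ]
top bracket_mid 0.26 [398. 208.] [ 429.8 -471.2  117. ]
top jar 0.67 [342. 129.] [ 715.9 -307.9   50. ]
top jar 0.66 [183. 138.] [697.3 251.6  50. ]
top mug 0.98 [343. 132.] [ 706.5 -312.9   42. ]
top trier 0.52 [114. 192.] [513.7 504.9  10. ]
top brush 0.62 [397. 208.] [ 434.5 -502.2   10. ]
```

```bash
python3 -c "
from rig import ctrl
print(ctrl.finish_job())"
```

```text
the job is handed in; nothing more can be done
None
```

I hooked the smaller loose bracket into the empty upright and pressed it home. Then I laid the board across both arms, stood the small cheese in its middle and handed the job in at about 45 s of the 72 s. No verdict was reported.

**Last checks**
- **Bracket:** it snapped past the rollers and hit a hard stop after about 12 mm of travel. The scene view then showed it level with the fitted one.
- **Board:** it touched down within 0.5 mm of the predicted height. Afterwards it measured about 3 mm off centre at most, at yaw -4.7° against about -4.6° for the rack.
- **Cheese:** its top showed as a 29 mm radius circle at (586.3, -26.9) mm, against the shelf centre I worked out at (585.6, -25.1), so it stands upright and centred.
- **Other things:** the jar, mug, brush and trier came up near their first positions, though a few detections were scattered. The dish was not re-checked at the end.
- **Robot:** it hung clear with about zero force.

**What went wrong or disagreed**
- Pressing the bracket from mid-arm jammed at about 45 to 50 N, so I regripped about 25 mm nearer the upright.
- The first board grip closed above the board because the open fingertips sit further back than I had assumed. A second, slightly lower try missed the same way; I went lower still and gripped it.
- The wrist camera calibration was about 1.7 mm off sideways, and I corrected for it.
- The network's board_mid readings after placing disagreed with the contour measurement. They were about 20 mm off from the wrist and top cameras. In the final scene view they were about 90 mm off along the board, probably because part of the board was hidden.

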